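# Load the check weights and ease the balance's sprung flap shut

### The arm

A 6-joint arm with a two-finger parallel gripper is mounted at the origin on the work surface. World frame = base frame: x ahead of the robot, y to its left, z up, the work surface at z = 0. Lengths are in m, angles in rad, forces in N, time in s.
With the tool pointing down it reaches from about 0.25 to 0.775 m from the base axis. Payload 4 kg.
Tool frame: the origin (TCP) lies at the very end of the fingers, on their centre line; the grasp point (between the pads) lies 19 mm behind it (robot.hold_point_z is the distance from the TCP to the grasp point, in m); z points along the fingers, y is the line along which they close (so a half turn about z gives the same grasp; the last joint's range is limited). The gripper opens to 94 mm and grips with 3 to 60 N. Pads are 16 mm wide; open, the fingers measure 119 mm over their backs; the gripper's body (75 mm by 177 mm) begins 78 mm behind the grasp point.
Start: joints at [1.237, 0.087, 1.371, -0, 1.684, -0.103], TCP at [0.126, 0.535, 0.172] pointing down, gripper open.
Joint ranges: [-3.1, 3.1], [-0.76, 2.03], [0.27, 2.55], [-1.08, 4.22], [0.17, 2.65], [-2.57, 2.57]. Speed limits (rad/s): [2.79, 2.79, 3.14, 3.14, 3.14, 3.14].

### API

Orientations are given as [roll, pitch, yaw] about the fixed x, y, z axes, in that order (R = Rz(yaw) Ry(pitch) Rx(roll)).
In Python, from bench import robot gives the robot as it stands.
- The arm moves only by the tool carry_out, never from a script. Its argument "steps" is a list of rows, each a list of 3 entries, a list of its own where there are three numbers: the shift along the tool's x, y, z in m, then the turn about the tool's z in units of 10 degrees (1.0 is 10 degrees), then the closure, from -1 (fully open) to 1 (shut). In form: [[[tx, ty, tz], roll, jaw], ...]. A call has 1 to 10 rows; each row is the pose to reach, as a shift and turn from the pose commanded when the call began, along the tool's axes at that moment; what a row does not reach only later rows make up. A row lasts 1/8 s, in which the tool goes at most 62.5 mm and 10.7 degrees, less where a joint would pass 70% of its speed; a pose out of reach is approached as far as the arm can. A call with a gripper value outside its range is refused whole. The fingers move at their own pace and stop on an object; the grip force is fixed at half the most. Time passes only in rows, so rows that repeat a pose let the fingers close. It gives the time, the measured TCP pose, the force, the opening and the grip force at its end, in the units of the state.
- robot.get_obs(): the state, without advancing time (a new reading comes with each control period).
- robot.snapshot(name): name is "side" or "top"; returns a dict with "image" (420x560x3 uint8, red, green, blue), "z_map" (420x560 float32, m along the optical axis (not along the pixel's ray), 0 where there is no reading), "mtx" (3x3 intrinsics, pixels), "R" (3x3) and "t" (3): a world point X has camera coordinates R X + t. Camera axes: x right, y down, z forward; pixel columns grow to the right and rows downward; lengths in m; the calibration is good to about 2 mm. A picture is of the moment at which its call begins.
- robot.close_job(): hands the job in; it is judged then, once.
The state is a dict: "time": time; "joint_positions": joint angles; "qvel": joint speeds; "joint_torque": joint torques, N m; "tool_pos": TCP position; "ee_rot": TCP orientation; "wrist_force": force on the tool from outside, world axes, zero at the start; "wrist_torque": the same for the moment, N m; "width": finger opening in m; "finger_force": force on a finger pad.
Only numpy, scipy, OpenCV 4.12 (cv2) and the standard library are available. Lean on these libraries where they do the work, as an engineer would, in place of code of your own. Each camera call takes 0.05 s, during which the arm holds its last target. There are 200 camera calls.

### The job

Set up the check balance: open its spring flap until it stays up, take the plastic transport sleeve off the weighing post and put it in the aluminium tray, then lower every steel ring weight that is on the bench down the post, fully home and flat, the largest at the bottom and each smaller one above, without dropping them. Then ease the flap shut without ever letting it slam, and press the plunger on the front deck down to its stop and let it come back up. Do not knock over or push away the jar, the beaker, the bottle or the tin.

Things in the scene. Friction and masses are not known exactly. Their poses are not given: they have to be found in the camera images.
- balance: Cream bench balance, fixed (place and yaw vary). Origin on the bench, straight below the weighing post; z up, front deck towards -x, flap hinge towards +y. Weighing chamber 200 x 200 mm outside, walls 20 mm thick (160 x 160 mm inside), centred on the origin, open at the top at z = 108 mm under the flap. Front deck: x -180 to -100 mm, y -100 to 100 mm, top at z = 75 mm.
- pan (a point): Foot of the weighing post: centre of the top of the steel pan, 48 mm above the bench (pan diameter 84 mm). The fixed upright steel post stands here: diameter 12 mm, 54 mm high, top 7 mm tapered. The four weights together stack 48 mm high and fit under the flap.
- flap (a joint): Flap angle (rad): 0 shut, 1.75 fully open, stops at both. Clear panel 180 x 180 x 5 mm, 0.2 kg, over the chamber. Its hinge line runs along balance x; the free edge is on the -y side and swings up and over to +y. Over-centre spring: below about 1.2 rad it pulls shut (with the weight about 0.5 N m when shut, 3 N at the bar) and slams if let go; beyond 1.3 rad it holds the flap open.
- flap_bar (a point): Middle of the flap's handle bar: steel, 10 mm thick, 90 mm long between end legs, parallel to the hinge line, 40 mm off the panel's mid-plane (above it when shut), 170 mm from the hinge line. Moves with the flap: when open, the panel stands upright beside the bar on the chamber side, 32 mm clear, so open the fingers only about 30 mm there. x along the bar, z the panel's outward normal.
- flap_hinge (a point): Point on the hinge line at the middle of the flap: 112 mm above the bench, at balance x = 0, y = 90 mm. The bar moves about it on a circle of 175 mm radius in the plane across the hinge line. Its axes turn with the flap.
- plunger (a joint): How far the plunger is pressed (m): 0 up, 0.014 at its stop. Spring: about 2.4 N to start, 8 N at the stop; it returns by itself.
- plunger_top (a point): Centre of the top of the round black plunger head (diameter 32 mm) on the front deck, at the hinge-side half of it, 116 mm above the bench when up. Pressed straight down.
- sleeve: Grey plastic transport sleeve: tube of 30 mm outer diameter, 16 mm bore, 50 mm long, 30 g. Origin at the centre of one end (the lower one at the start), z along the tube. At the start it stands on the pan around the post, whose tip shows 4 mm above it.
- tray: Open aluminium tray fixed to the bench at the robot's right: 140 (x) x 90 (y) mm outside, walls 22 mm high and 4 mm thick, floor 4 mm. Origin at the centre of its underside. The sleeve may stand or lie in it.
- weight_64: Plain steel ring weight, outer diameter 64 mm, bore 16 mm, 12 mm thick, 280 g (mass varies a little). Origin at the centre of its underside, z up through the bore. Lies flat on the bench right of the balance; may be absent.
- weight_54: Plain steel ring weight, outer diameter 54 mm, bore 16 mm, 12 mm thick, 190 g (mass varies a little). Origin at the centre of its underside, z up through the bore. Lies flat on the bench right of the balance; may be absent.
- weight_44: Plain steel ring weight, outer diameter 44 mm, bore 16 mm, 12 mm thick, 120 g (mass varies a little). Origin at the centre of its underside, z up through the bore. Lies flat on the bench right of the balance; may be absent.
- weight_34: Plain steel ring weight, outer diameter 34 mm, bore 16 mm, 12 mm thick, 66 g (mass varies a little). Origin at the centre of its underside, z up through the bore. Lies flat on the bench right of the balance; may be absent.
- sample_jar: Sample jar with white cap, diameter 40 mm, 55 mm high, standing among the weights; leave it alone. Origin at the centre of its underside, z up.
- beaker: Glass beaker, diameter 68 mm, 85 mm high, beyond the balance's right side; leave it alone. Origin at the centre of its underside, z up.
- reagent_bottle: Amber bottle, diameter 64 mm, 150 mm high, beyond the balance; leave it alone. Origin at the centre of its underside, z up.
- tin: Aluminium sample tin, diameter 60 mm, 45 mm high, beyond the weights; leave it alone. Origin at the centre of its underside, z up.
Things that resemble listed ones, but are neither listed nor needed, are in the scene too. Leave any red look-alike of the weight_34 alone. Of the things shaped like the tray, the aluminium one is meant.

How it is judged:
By the outcome, as a careful person would: the job done as asked, in the order asked, and still so for the second after the job is handed in, with the robot touching nothing.
Of weight_64, weight_54, weight_44, weight_34 only 2 to 4 are there at a start; the rules pass over those that are not, and their reading is None.
At some moment in a run one of weight_64, weight_54, weight_44, weight_34 may be knocked a few centimetres aside while the robot is not near it.
It also fails if it takes over 210 s, if anything falls off the work surface, if the arm or the gripper's body presses on something with over 40 N, if the wrist force passes 120 N, or if a joint passes its speed limit or range.

## Working session

There is one attempt and no reset: what is moved stays moved. The work goes in short steps, Python scripts to look and compute and a tool call to move; the robot and the scene stay as the last step left them, time stands still between calls to the robot, and variables do not carry over. Pictures are saved under pics/ and viewed, at most 14 in all, crops included, and the job is handed in when it is done.

Besides the shell and the picture viewer there is one more tool, called by a JSON object that holds its "method" and its "body". carry_out: Moves the arm, as the interface text tells. Its arguments: {"type":"object","properties":{"steps":{"type":"array","items":{"type":"array"}}},"required":["steps"]}

```bash
ls; mkdir -p pics
python3 - <<'E'
from bench import robot
import cv2,numpy as np
o=robot.get_obs(); print({k:np.round(v,3).tolist() for k,v in o.items()}, robot.hold_point_z)
for n in("top","side"):
    s=robot.snapshot(n); cv2.imwrite(f"pics/{n}0.png",s["image"][:,:,::-1]); np.savez(f"{n}0.npz",**s)
    print(n,s["mtx"].round(1).tolist(),(-s["R"].T@s["t"]).round(3),s["R"].round(2).tolist())
E
```

```text
pics
{'time': 0.0, 'joint_positions': [1.237, 0.088, 1.372, -0.0, 1.684, -0.103], 'qvel': [-0.001, -0.0, -0.002, -0.0, 0.001, 0.001], 'joint_torque': [-0.0, -34.016, -30.244, 0.072, 0.033, -0.0], 'tool_pos': [0.126, 0.535, 0.171], 'ee_rot': [-3.139, -0.0, 2.911], 'wrist_force': [0.022, -1.032, -0.134], 'wrist_torque': [0.024, 0.012, -0.064], 'finger_force': 0.0, 'width': 0.094} 0.0188
top [[399.1, 0.0, 278.2], [0.0, 399.1, 210.6], [0.0, 0.0, 1.0]] [ 0.429 -0.062  1.074] [[-0.03, -1.0, -0.03], [-0.99, 0.03, -0.15], [0.15, 0.02, -0.99]]
side [[418.7, 0.0, 278.7], [0.0, 418.7, 209.6], [0.0, 0.0, 1.0]] [ 0.116 -0.612  0.689] [[0.78, -0.62, 0.01], [-0.38, -0.49, -0.79], [0.5, 0.61, -0.61]]
```

View pics/top0.png

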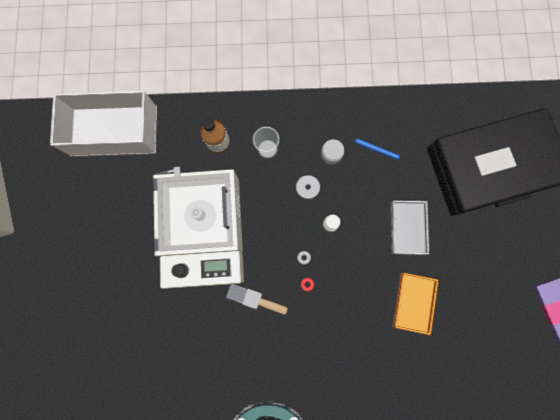

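View pics/side0.png

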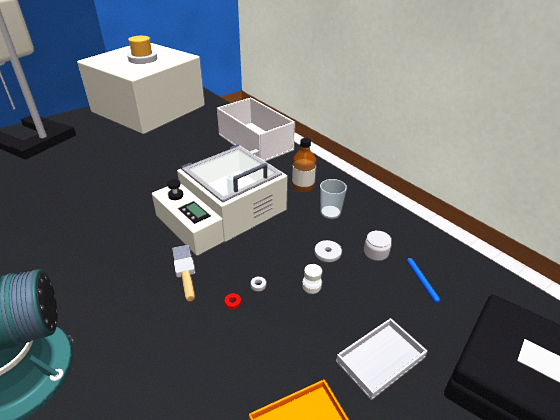

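Top view: flap bar at px (226,207), post/sleeve (197,213), plunger (180,270), a large ring (308,187), a small ring (304,257), the red look-alike (308,284), jar (332,223), tin (333,151) and the aluminium tray (410,228). The side view agrees, so only two weights seem to be present.

```bash
cat > h.py <<'E'
import numpy as np,cv2
def cloud(s):
    z=s["z_map"]; v,u=np.indices(z.shape); K=s["mtx"]
    c=np.stack([(u-K[0,2])/K[0,0]*z,(v-K[1,2])/K[1,1]*z,z],-1)
    P=(c-s["t"])@s["R"]; P[z==0]=np.nan
    return P
def ray(s,u,v,h):
    K=s["mtx"]; d=np.array([(u-K[0,2])/K[0,0],(v-K[1,2])/K[1,1],1])@s["R"]; C=-s["R"].T@s["t"]
    return C+d*(h-C[2])/d[2]
def proj(s,X):
    c=s["R"]@np.asarray(X)+s["t"]; c=s["mtx"]@c; return c[:2]/c[2]
def blobs(P,lo,hi,box,minn=15):
    m=(P[...,2]>lo)&(P[...,2]<hi)&(P[...,0]>box[0])&(P[...,0]<box[1])&(P[...,1]>box[2])&(P[...,1]<box[3])
    n,l,st,c=cv2.connectedComponentsWithStats(m.astype(np.uint8))
    return [(P[l==i],c[i],st[i]) for i in range(1,n) if st[i][4]>=minn]
E
python3 - <<'E'
from h import *
np.set_printoptions(precision=4,suppress=True)
for n in("top","side"):
    s=dict(np.load(n+"0.npz")); P=cloud(s); print("==",n)
    for nm,lo,hi,box in [("low",.006,.03,(.2,.75,-.5,.02)),("hi",.14,.2,(.2,.7,-.1,.3)),("plung",.112,.125,(.2,.7,-.1,.35)),("deck",.07,.08,(.2,.7,-.1,.35)),("rim",.1,.12,(.2,.7,-.1,.35)),("tall",.03,.1,(.2,.75,-.5,-.02))]:
        for p,c,st in blobs(P,lo,hi,box):
            r=cv2.minAreaRect((p[:,:2]*1000).astype(np.float32))
            print(nm,"px",c.round(0),"n",st[4],"mid",np.median(p,0),"rect",[np.round(x,1) for x in r])
E
```

```text
== top
low px [440. 182.] n 239 mid [ 0.6562 -0.4749  0.0195] rect [array([ 659.2, -474.4]), array([187.3,   4.1]), np.float64(14.1)]
low px [390. 154.] n 85 mid [ 0.7407 -0.3513  0.0129] rect [array([ 742.6, -347.5]), array([55.4, 13.8]), np.float64(66.8)]
low px [267. 156.] n 20 mid [ 0.7452 -0.0142  0.017 ] rect [array([745.6, -13.7]), array([30.7,  6.1]), np.float64(88.8)]
low px [330. 160.] n 54 mid [ 0.7257 -0.1807  0.0188] rect [array([ 730.5, -185.4]), array([58.1, 19.5]), np.float64(70.8)]
low px [308. 187.] n 401 mid [ 0.6585 -0.121   0.0128] rect [array([ 658.8, -121.9]), array([59.9, 63.6]), np.float64(87.8)]
low px [410. 228.] n 603 mid [ 0.5372 -0.3871  0.0186] rect [array([ 539., -386.]), array([ 91.4, 140.4]), np.float64(86.9)]
low px [410. 218.] n 20 mid [ 0.5632 -0.3935  0.0071] rect [array([ 563.2, -391.1]), array([ 9.5, 22.6]), np.float64(31.4)]
low px [328. 227.] n 43 mid [ 0.5422 -0.1666  0.0235] rect [array([ 548.3, -172.2]), array([39.7, 20.9]), np.float64(46.4)]
low px [410. 224.] n 19 mid [ 0.5483 -0.3886  0.0071] rect [array([ 548.3, -387.4]), array([19.2, 
[... 4034 characters left out ...]
 0.1153] rect [array([591.3, 162. ]), array([217.4, 203.3]), np.float64(1.9)]
rim px [173. 184.] n 115 mid [0.4401 0.1974 0.1161] rect [array([441.9, 200.3]), array([30.3, 31.4]), np.float64(18.5)]
tall px [328. 200.] n 121 mid [ 0.7447 -0.0294  0.0622] rect [array([744.9, -30.8]), array([ 9. , 21.5]), np.float64(17.9)]
tall px [375. 243.] n 278 mid [ 0.7348 -0.1981  0.0443] rect [array([ 735.6, -193.7]), array([28.6, 56.5]), np.float64(0.3)]
tall px [312. 274.] n 307 mid [ 0.5511 -0.186   0.0547] rect [array([ 555.5, -181.1]), array([35.6, 35.9]), np.float64(50.9)]
tall px [484. 326.] n 1240 mid [ 0.6874 -0.4874  0.088 ] rect [array([ 660.1, -476.7]), array([179.4,  46.8]), np.float64(0.1)]
```

The cloud gives: the large ring about 60–64 mm across at (0.658,-0.123), so weight_64. The small one is about 33 mm at (0.4685,-0.105), so weight_34. Bar at (0.586,0.082,~0.152), balance yaw about 2.2°. Next I'll refine the balance pose against the post tip and work out the first move.

```bash
cat >> h.py <<'E'
def tool(o,p,yaw=None):
    from scipy.spatial.transform import Rotation as Ro
    R=Ro.from_euler('xyz',o["ee_rot"]).as_matrix()
    d=R.T@(np.asarray(p)-o["tool_pos"])
    t=None if yaw is None else -np.degrees((yaw-o["ee_rot"][2]+np.pi)%(2*np.pi)-np.pi)/10
    return d.round(4),None if t is None else round(t,2)
YAW=0.038; O=np.array([0.583,0.162,0])
def bal(x,y,z):
    c,s=np.cos(YAW),np.sin(YAW); return O+[c*x-s*y,s*x+c*y,z]
E
python3 - <<'E'
from h import *
from bench import robot
np.set_printoptions(precision=4,suppress=True)
for n in("top","side"):
    s=dict(np.load(n+"0.npz")); P=cloud(s)
    for nm,X in [("posttip",(0,0,.102)),("bar",(0,-.08,.157)),("plunger",(-.14,.045,.116)),("deckFL",(-.18,.1,.075)),("deckFR",(-.18,-.1,.075)),("chBR",(.1,-.1,.108))]:
        print(n,nm,bal(*X),proj(s,bal(*X)))
    m=(P[...,2]>.148)&(abs(P[...,0]-.586)<.06)&(abs(P[...,1]-.082)<.02); q=P[m]; 
    print(np.polyfit(q[:,0],q[:,1],1),q.mean(0),np.ptp(q,axis=0))
    y,x=(213,197) if n=="top" else (165,225)
    u,v=proj(s,bal(0,0,.1)).astype(int)
    cv2.imwrite(f"pics/{n}_post.png",cv2.resize(s["image"][v-60:v+80,u-70:u+70,::-1],None,fx=4,fy=4,interpolation=cv2.INTER_CUBIC)); print("crop origin",u-70,v-60)
o=robot.get_obs()
print(tool(o,bal(0,-.08,.26),YAW+np.pi))
E
python3 - <<'E'
import cv2,numpy as np
a=cv2.imread('pics/top_post.png');b=cv2.imread('pics/side_post.png')
cv2.imwrite('pics/post.png',cv2.resize(np.hstack([a,b]),(800,400)))
E
```

```text
top posttip [0.583 0.162 0.102] [196.275 212.093]
top bar [0.586  0.0821 0.157 ] [224.9285 206.2556]
top plunger [0.4414 0.2016 0.116 ] [178.1348 270.2597]
top deckFL [0.3993 0.2551 0.075 ] [161.0144 288.092 ]
top deckFR [0.4069 0.0552 0.075 ] [241.4021 282.8526]
top chBR [0.6867 0.0659 0.108 ] [234.2298 169.5349]
[0.0383 0.0613] [0.5851 0.0837 0.1567] [0.0979 0.0122 0.0129]
crop origin 126 152
side posttip [0.583 0.162 0.102] [231.2909 175.0776]
side bar [0.586  0.0821 0.157 ] [249.7266 169.7794]
side plunger [0.4414 0.2016 0.116 ] [172.7678 182.6891]
side deckFL [0.3993 0.2551 0.075 ] [149.9743 192.5068]
side deckFR [0.4069 0.0552 0.075 ] [192.0801 232.6631]
side chBR [0.6867 0.0659 0.108 ] [286.7174 175.8777]
[0.0375 0.0584] [0.5836 0.0803 0.155 ] [0.098  0.0123 0.0119]
crop origin 161 115
(array([-0.5518, -0.3357, -0.0882]), np.float64(-1.54))
```

View pics/post.png

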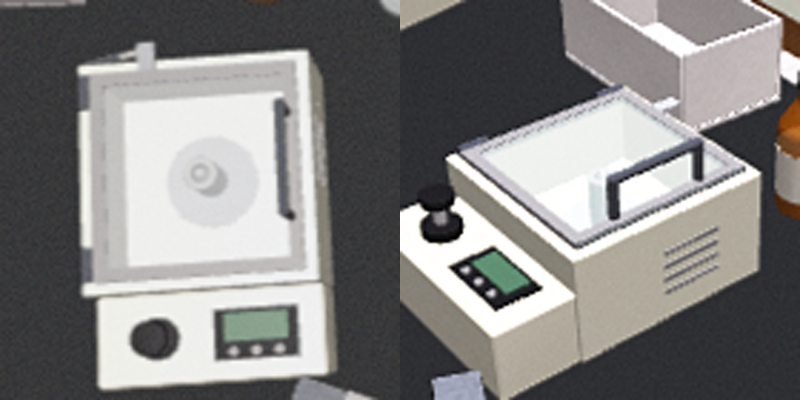

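The crops show the post tip at about (196,212.6) in the top image, against a predicted (196.3,212.1), so the model pose is good. Moving above the bar.

{"method": "carry_out", "body": {"steps": [[[0, 0, -0.06], 0, -1], [[-0.05, -0.03, -0.088], -0.3, -0.5], [[-0.55, -0.336, -0.088], -1.54, 0.1], [[-0.55, -0.336, -0.088], -1.54, 0.1], [[-0.55, -0.336, -0.088], -1.54, 0.1], [[-0.55, -0.336, -0.088], -1.54, 0.1], [[-0.55, -0.336, -0.088], -1.54, 0.1], [[-0.55, -0.336, -0.088], -1.54, 0.1], [[-0.55, -0.336, -0.088], -1.54, 0.1], [[-0.55, -0.336, -0.088], -1.54, 0.1]]}}

```text
time: 1.35
tool_pos: [0.5184, 0.1472, 0.2597]
ee_rot: [3.141, -0.001, -3.104]
wrist_force: [0.4, 0.1, -0.1]
width: 0.0422
finger_force: 0.0
```

{"method": "carry_out", "body": {"steps": [[[0, 0, 0], 0, 0.1], [[0, 0, 0], 0, 0.1]]}}

```text
time: 1.6
tool_pos: [0.517, 0.149, 0.2596]
ee_rot: [3.141, -0.002, -3.104]
wrist_force: [-0.5, 0.1, -0.3]
width: 0.0422
finger_force: 0.0
```

Run:
```python
from h import *
from bench import robot
o=robot.get_obs()
print(o["tool_pos"],o["ee_rot"],tool(o,bal(0,-.08,.26),YAW+np.pi),tool(o,bal(0,-.08,.133),YAW+np.pi))
```

```text
[0.51695149 0.14901798 0.25955255] [ 3.14109380e+00 -1.63423596e-03 -3.10403918e+00] (array([-0.0665, -0.0695, -0.0006]), np.float64(-0.0)) (array([-0.0667, -0.0696,  0.1264]), np.float64(-0.0))
```

{"method": "carry_out", "body": {"steps": [[[-0.0333, -0.035, 0], 0, 0.1], [[-0.0665, -0.0695, 0], 0, 0.1], [[-0.0665, -0.0695, 0], 0, 0.1], [[-0.0665, -0.0695, 0.05], 0, 0.1], [[-0.0665, -0.0695, 0.09], 0, 0.1], [[-0.0665, -0.0695, 0.11], 0, 0.1], [[-0.0665, -0.0695, 0.125], 0, 0.1], [[-0.0665, -0.0695, 0.125], 0, 0.1]]}}

```text
time: 2.6
tool_pos: [0.5853, 0.0833, 0.1346]
ee_rot: [3.141, -0.002, -3.102]
wrist_force: [0.1, 0.5, 0.3]
width: 0.0425
finger_force: 0.0
```

{"method": "carry_out", "body": {"steps": [[[0, 0, 0], 0, 0.6], [[0, 0, 0], 0, 1], [[0, 0, 0], 0, 1], [[0, 0, 0], 0, 1], [[0, 0, 0], 0, 1]]}}

```text
time: 3.22
tool_pos: [0.5865, 0.0819, 0.1352]
ee_rot: [3.141, 0.0, -3.104]
wrist_force: [0.8, 0.2, -0.0]
width: 0.0001
finger_force: 0.0
```

The fingers shut on nothing, so I'm looking.

```bash
cat >> h.py <<'E'
def pic(robot,name,views=(("top",None),("side",None)),f=4):
    out=[]
    for n,b in views:
        s=robot.snapshot(n); np.savez(n+"L.npz",**s); im=s["image"][:,:,::-1]
        if b is not None:
            u,v=proj(s,b).astype(int); u=min(max(u,70),489); v=min(max(v,70),349); print(n,"crop origin",u-70,v-70)
            im=cv2.resize(im[v-70:v+70,u-70:u+70],(400,400),interpolation=cv2.INTER_CUBIC)
        out.append(im)
    cv2.imwrite("pics/"+name+".png",np.hstack(out))
E
python3 - <<'E'
from h import *
from bench import robot
pic(robot,"miss",(("top",bal(0,-.08,.15)),("side",bal(0,-.08,.15))))
E
```

```text
top crop origin 155 136
side crop origin 179 102
```

View pics/miss.png

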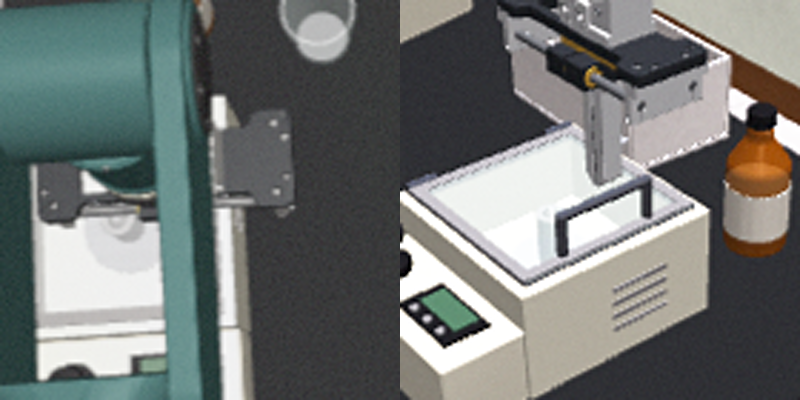

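The fingers, at about side px (250,165), are behind or above the bar at (251,172). I'll measure the fingers in the depth cloud.

Run:
```python
from h import *
from bench import robot
np.set_printoptions(precision=4,suppress=True)
o=robot.get_obs(); print(o["tool_pos"],o["joint_positions"])
for n in("top","side"):
    s=dict(np.load(n+"L.npz")); P=cloud(s)
    print(n,"tip exp",proj(s,o["tool_pos"]),"body corner exp",[proj(s,o["tool_pos"]+[0,d,.1]) for d in(-.088,.088)])
    for u,v in ([(246,195),(230,201)] if n=="top" else [(248,140),(249,150),(250,158),(251,163),(250,172),(251,174)]):
        print(u,v,P[v,u],s["image"][v,u])
```

```text
[0.5865 0.0819 0.1351] [ 0.043   0.1907  1.3279  0.0001  1.623  -1.5657]
top tip exp [226.4215 207.5704] body corner exp [array([260.2143, 198.8012]), array([178.4866, 201.323 ])]
246 195 [0.5811 0.0167 0.3087] [95 95 98]
230 201 [0.5615 0.0415 0.3557] [187 186 184]
side tip exp [250.2144 177.5169] body corner exp [array([272.8713, 156.1611]), array([227.321 , 125.9386])]
248 140 [0.5779 0.0723 0.2425] [120 118 120]
249 150 [0.5785 0.0708 0.2178] [124 121 124]
250 158 [0.58   0.0702 0.1969] [152 151 156]
251 163 [0.5809 0.0682 0.1843] [160 157 161]
250 172 [0.5847 0.0793 0.1528] [64 64 71]
251 174 [0.6158 0.1211 0.1133] [238 241 238]
```

Run:
```python
from h import *
np.set_printoptions(precision=4,suppress=True)
s=dict(np.load("sideL.npz")); P=cloud(s)
for u in (247,251):
  for v in range(122,174,3): print(u,v,P[v,u],s["image"][v,u])
s=dict(np.load("topL.npz")); P=cloud(s)
q=P[(P[...,2]>.2)&(P[...,2]<.32)&(abs(P[...,0]-.59)<.12)&(abs(P[...,1]-.08)<.13)]; print(q.min(0),q.max(0),len(q))
```

```text
247 122 [0.5695 0.0609 0.2927] [97 78 41]
247 125 [0.5673 0.0581 0.2875] [116 103  54]
247 128 [0.5637 0.0532 0.2837] [137 135 144]
247 131 [0.5606 0.049  0.2794] [80 67 46]
247 134 [0.5778 0.0751 0.2561] [123 121 123]
247 137 [0.5779 0.0757 0.2485] [122 120 124]
247 140 [0.5781 0.0765 0.2407] [118 118 120]
247 143 [0.5774 0.076  0.2336] [115 114 114]
247 146 [0.5787 0.0784 0.2246] [122 117 122]
247 149 [0.577  0.0763 0.2184] [116 114 116]
247 152 [0.5781 0.0785 0.2093] [117 116 119]
247 155 [0.5782 0.0792 0.2011] [90 88 89]
247 158 [0.5785 0.0802 0.1927] [98 98 98]
247 161 [0.5783 0.0804 0.1847] [75 70 75]
247 164 [0.5793 0.0824 0.1753] [102 102 102]
247 167 [0.6238 0.1496 0.1168] [233 236 235]
247 170 [0.5802 0.0849 0.1572] [189 194 199]
247 173 [0.5751 0.0778 0.1545] [77 77 86]
251 122 [0.5667 0.042  0.3009] [20 19 24]
251 125 [0.5786 0.0598 0.2835] [36 35 34]
251 128 [0.5767 0.0573 0.278 ] [20 26 30]
251 131 [0.5629 0.0378 0.2833] [128 127 134]
251 134 [0.5756 0.0566 0.2645] [125 123 125]
251 137 [0.5835 0.0683 0.2498] [159 156 159]
251 140 [0.5833 0.0685 0.2424] [157 157 159]
251 143 [0.5836 0.0694 0.2344] [155 156 156]
251 146 [0.5826 0.0684 0.2277] [157 154 159]
251 149 [0.5828 0.069  0.2197] [157 160 158]
251 152 [0.5819 0.0681 0.2128] [157 156 159]
251 155 [0.5817 0.0683 0.205 ] [158 156 159]
251 158 [0.5827 0.0701 0.1959] [156 155 158]
251 161 [0.5827 0.0706 0.1878] [154 155 159]
251 164 [0.5814 0.0691 0.181 ] [157 155 157]
251 167 [0.6346 0.1474 0.1137] [242 245 242]
251 170 [nan nan nan] [104 106 125]
251 173 [0.6168 0.1223 0.1153] [225 231 226]
[ 0.5494 -0.0065  0.2708] [0.6237 0.1706 0.3192] 1333
```

The depth cloud puts the fingertips at z≈0.171, while the state reports 0.135. The xy values agree, so there is a z offset of about 37 mm. I'll open, go down 36 mm and close.

{"method": "carry_out", "body": {"steps": [[[0, 0, 0], 0, 0.1], [[0, 0, 0], 0, 0.1], [[0, 0, 0], 0, 0.1], [[0, 0, 0.01], 0, 0.1], [[0, 0, 0.02], 0, 0.1], [[0, 0, 0.03], 0, 0.1], [[0, 0, 0.035], 0, 0.1], [[0, 0, 0.035], 0, 0.1]]}}

```text
time: 4.32
tool_pos: [0.5861, 0.0819, 0.0994]
ee_rot: [3.142, -0.001, -3.104]
wrist_force: [0.1, 0.2, 0.0]
width: 0.0424
finger_force: 0.0
```

{"method": "carry_out", "body": {"steps": [[[0, 0, 0], 0, 0.6], [[0, 0, 0], 0, 1], [[0, 0, 0], 0, 1], [[0, 0, 0], 0, 1], [[0, 0, 0], 0, 1]]}}

```text
time: 4.95
tool_pos: [0.5866, 0.0831, 0.1004]
ee_rot: [3.14, 0.001, -3.103]
wrist_force: [-0.4, 4.0, 0.4]
width: 0.0089
finger_force: 30.0
```

Run:
```python
import numpy as np
f=lambda t:np.array([-170*np.cos(t)+40*np.sin(t),170*np.sin(t)+40*np.cos(t)])/1000
for a in (0,.5,1.0):
    print([[[0,round(float(d[0]),4),round(float(-d[1]),4)],0,1] for d in [f(a+.05*k)-f(a) for k in range(1,11)]])
```

```text
[[[0, 0.0022, -0.0084], 0, 1], [[0, 0.0048, -0.0168], 0, 1], [[0, 0.0079, -0.025], 0, 1], [[0, 0.0113, -0.033], 0, 1], [[0, 0.0152, -0.0408], 0, 1], [[0, 0.0194, -0.0485], 0, 1], [[0, 0.024, -0.0559], 0, 1], [[0, 0.029, -0.063], 0, 1], [[0, 0.0343, -0.07], 0, 1], [[0, 0.04, -0.0766], 0, 1]]
[[[0, 0.006, -0.0064], 0, 1], [[0, 0.0123, -0.0124], 0, 1], [[0, 0.0189, -0.0181], 0, 1], [[0, 0.0258, -0.0235], 0, 1], [[0, 0.0329, -0.0285], 0, 1], [[0, 0.0403, -0.0332], 0, 1], [[0, 0.0479, -0.0375], 0, 1], [[0, 0.0557, -0.0414], 0, 1], [[0, 0.0637, -0.0449], 0, 1], [[0, 0.0718, -0.0481], 0, 1]]
[[[0, 0.0083, -0.0027], 0, 1], [[0, 0.0167, -0.005], 0, 1], [[0, 0.0253, -0.0068], 0, 1], [[0, 0.0339, -0.0083], 0, 1], [[0, 0.0425, -0.0093], 0, 1], [[0, 0.0513, -0.0098], 0, 1], [[0, 0.06, -0.01], 0, 1], [[0, 0.0687, -0.0097], 0, 1], [[0, 0.0774, -0.0089], 0, 1], [[0, 0.0861, -0.0077], 0, 1]]
```

{"method": "carry_out", "body": {"steps": [[[0, 0.002, -0.0085], 0, 1], [[0, 0.005, -0.017], 0, 1], [[0, 0.008, -0.025], 0, 1], [[0, 0.0115, -0.033], 0, 1], [[0, 0.015, -0.041], 0, 1], [[0, 0.0195, -0.0485], 0, 1], [[0, 0.024, -0.056], 0, 1], [[0, 0.029, -0.063], 0, 1], [[0, 0.0345, -0.07], 0, 1], [[0, 0.04, -0.0765], 0, 1]]}}

```text
time: 6.2
tool_pos: [0.585, 0.1214, 0.1774]
ee_rot: [-3.14, 0.0, -3.104]
wrist_force: [2.4, 0.5, -6.0]
width: 0.0092
finger_force: 30.0
```

Holding well. Continuing along the arc.

{"method": "carry_out", "body": {"steps": [[[0, 0.006, -0.0065], 0, 1], [[0, 0.0125, -0.0125], 0, 1], [[0, 0.019, -0.018], 0, 1], [[0, 0.026, -0.0235], 0, 1], [[0, 0.033, -0.0285], 0, 1], [[0, 0.0405, -0.033], 0, 1], [[0, 0.048, -0.0375], 0, 1], [[0, 0.0555, -0.0415], 0, 1], [[0, 0.0635, -0.045], 0, 1], [[0, 0.072, -0.048], 0, 1]]}}

```text
time: 7.45
tool_pos: [0.5824, 0.1931, 0.2285]
ee_rot: [-3.14, 0.004, -3.105]
wrist_force: [-0.2, -5.1, 3.1]
width: 0.0091
finger_force: 30.0
```

{"method": "carry_out", "body": {"steps": [[[0, 0.0085, -0.0025], 0, 1], [[0, 0.0165, -0.005], 0, 1], [[0, 0.0255, -0.007], 0, 1], [[0, 0.034, -0.0085], 0, 1], [[0, 0.0425, -0.0095], 0, 1], [[0, 0.0515, -0.01], 0, 1], [[0, 0.06, -0.01], 0, 1], [[0, 0.0685, -0.0095], 0, 1], [[0, 0.0775, -0.009], 0, 1], [[0, 0.086, -0.0075], 0, 1]]}}

```text
time: 8.7
tool_pos: [0.5787, 0.2815, 0.2342]
ee_rot: [3.139, 0.002, -3.102]
wrist_force: [-1.4, -0.2, 3.2]
width: 0.0087
finger_force: 30.0
```

Run:
```python
from h import *
from bench import robot
pic(robot,"open",(("top",bal(0,.1,.25)),("side",bal(0,.1,.25))))
print(robot.get_obs()["wrist_force"])
```

```text
top crop origin 63 134
side crop origin 134 37
[ 0.15135442 -0.52324336  6.56400343]
```

View pics/open.png

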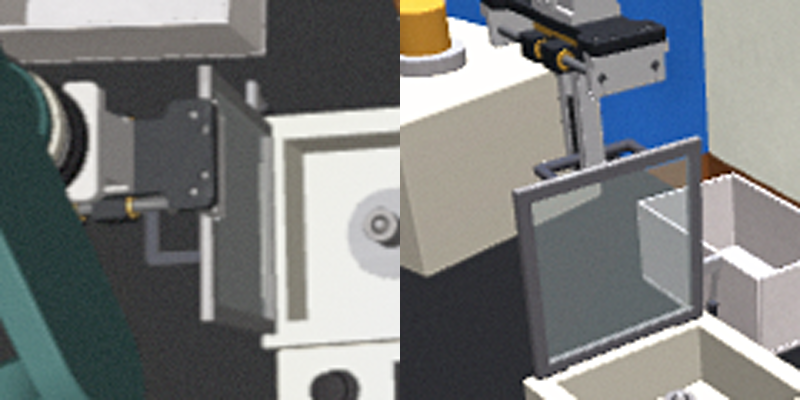

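The flap is at about 1.5 rad with the bar held, panel upright in the side view. Taking it on to about 1.7 rad before releasing.

{"method": "carry_out", "body": {"steps": [[[0, 0.0085, 0.001], 0, 1], [[0, 0.017, 0.0035], 0, 1], [[0, 0.0255, 0.006], 0, 1], [[0, 0.0335, 0.009], 0, 1], [[0, 0.0335, 0.009], 0, 0.75], [[0, 0.0335, 0.009], 0, 0.6], [[0, 0.0335, 0.009], 0, 0.45], [[0, 0.0335, 0.009], 0, 0.4], [[0, 0.0335, 0.009], 0, 0.4]]}}

```text
time: 9.93
tool_pos: [0.5777, 0.3131, 0.2228]
ee_rot: [-3.142, -0.0, -3.104]
wrist_force: [-0.2, 1.3, -0.6]
width: 0.0284
finger_force: 0.4
```

{"method": "carry_out", "body": {"steps": [[[0, 0.003, -0.01], 0, 0.4], [[0, 0.005, -0.025], 0, 0.4], [[0, 0.005, -0.05], 0, 0.4], [[0, 0.005, -0.08], 0, 0.4], [[0, 0.005, -0.08], 0, 0.4]]}}

```text
time: 10.55
tool_pos: [0.5786, 0.3188, 0.3082]
ee_rot: [3.138, 0.008, -3.104]
wrist_force: [0.3, 0.5, 0.1]
width: 0.0276
finger_force: 0.0
```

Run:
```python
from h import *
from bench import robot
print(tool(robot.get_obs(),bal(0,0,.308),YAW+np.pi/2))
```

```text
(array([ 0.0016, -0.1569, -0.0003]), np.float64(9.0))
```

{"method": "carry_out", "body": {"steps": [[[0.0015, -0.05, 0], 1, 0.2], [[0.0015, -0.1, 0], 2, 0], [[0.0015, -0.157, 0], 3, -0.28], [[0.0015, -0.157, 0], 4, -0.28], [[0.0015, -0.157, 0], 5, -0.28], [[0.0015, -0.157, 0], 6, -0.28], [[0.0015, -0.157, 0], 7, -0.28], [[0.0015, -0.157, 0], 8, -0.28], [[0.0015, -0.157, 0], 9, -0.28], [[0.0015, -0.157, 0], 9, -0.28]]}}

```text
time: 11.8
tool_pos: [0.5817, 0.1613, 0.3023]
ee_rot: [-3.14, 0.0, 1.611]
wrist_force: [0.0, 1.2, -0.6]
width: 0.0599
finger_force: 0.0
```

{"method": "carry_out", "body": {"steps": [[[0, 0, 0.05], 0, -0.28], [[0, 0, 0.1], 0, -0.28], [[0, 0, 0.15], 0, -0.28], [[0, 0, 0.19], 0, -0.28], [[0, 0, 0.19], 0, -0.28], [[0, 0, 0.19], 0, -0.28]]}}

```text
time: 12.55
tool_pos: [0.5829, 0.1615, 0.115]
ee_rot: [3.139, -0.0, 1.61]
wrist_force: [0.6, -0.1, 0.7]
width: 0.0601
finger_force: 0.0
```

Run:
```python
from h import *
from bench import robot
np.set_printoptions(precision=4,suppress=True)
o=robot.get_obs(); print(o["tool_pos"],o["ee_rot"],o["width"])
pic(robot,"slv",(("top",bal(0,0,.15)),("side",bal(0,0,.15))))
s=dict(np.load("sideL.npz")); P=cloud(s)
# tips: cloud near the two fingers
for sg in(-1,1):
    c=bal(sg*.036,0,0); q=P[(abs(P[...,0]-c[0])<.016)&(abs(P[...,1]-c[1])<.02)&(P[...,2]>.112)&(P[...,2]<.24)]
    print(len(q), np.sort(q[:,2])[:8] if len(q) else 0, q.min(0),q.max(0))
```

```text
[0.5829 0.1615 0.115 ] [ 3.1389 -0.0005  1.61  ] 0.06009860061871861
top crop origin 121 139
side crop origin 160 88
247 [0.1495 0.1524 0.1535 0.1562 0.1572 0.1575 0.1579 0.1586] [0.5395 0.1459 0.1495] [0.5557 0.1702 0.2391]
258 [0.1517 0.1523 0.1526 0.1527 0.1542 0.1545 0.1546 0.1556] [0.6121 0.149  0.1517] [0.6276 0.1731 0.2393]
```

View pics/slv.png

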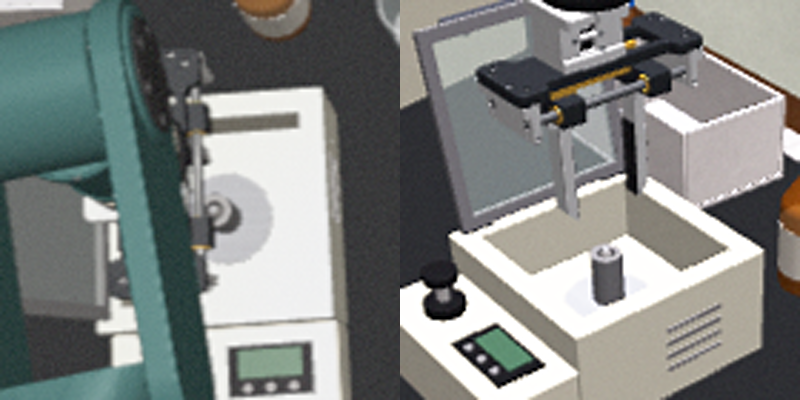

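Flap open and stable behind. The sleeve stands clear at side px (233,176), and the fingertips measure z≈0.150 against 0.115 reported, so the offset is a steady 36 mm. Refining the post position from both views.

Run:
```python
from h import *
np.set_printoptions(precision=4,suppress=True)
for n in("top","side"):
    s=dict(np.load(n+"L.npz")); P=cloud(s)
    d=np.hypot(P[...,0]-.583,P[...,1]-.162)
    for lo,hi in((.092,.108),(.06,.09),(.04,.052)):
        m=(d<.03)&(P[...,2]>lo)&(P[...,2]<hi); q=P[m]
        if len(q)>8:
            c,r=cv2.minEnclosingCircle((q[:,:2]*1000).astype(np.float32)); print(n,lo,len(q),q.mean(0),c,r)
    # colour-based centroid of the grey sleeve top & tip prediction
    print(proj(s,bal(0,0,.098)), [proj(s,bal(.015*np.cos(a),.015*np.sin(a),.098)).round(1) for a in (0,1.57,3.14,4.71)])
    u,v=proj(s,bal(0,0,.1)).astype(int); print(s["image"][v-8:v+9,u-9:u+10,1])
```

```text
top 0.092 75 [0.5847 0.1601 0.0991] (583.70068359375, 162.784423828125) 14.835433959960938
top 0.06 37 [0.5785 0.1554 0.0776] (581.6466674804688, 159.70452880859375) 13.853919982910156
top 0.04 191 [0.5821 0.1511 0.0489] (582.680908203125, 161.60821533203125) 29.7896785736084
[196.642  212.3339] [array([196.4, 206.4]), array([190.6, 212.7]), array([196.8, 218.3]), array([202.6, 211.9])]
[[145 185 159 175 122 155 194 198 197 197 197 197 197 195 198 195 199 197
  195]
 [126 151 153 174 122 157 196 197 196 196 198 197 198 198 197 197 197 198
  197]
 [129 152 149 166 127 156 195 191 172 168 177 194 198 198 196 199 198 198
  199]
 [152 175 151 170 125 148 184 183 175 177 179 184 194 196 199 200 200 200
  199]
 [155 178 152 167 124 146 183 187 187 184 184 185 183 169 181 194 197 198
  197]
 [154 177 145 161 125 143 177 153 128 122 149 178 183 167 145 180 197 198
  196]
 [136 158 139 158 121 123 141 102 102  96 101 141 179 178 141 130 173 194
  198]
 [129 151 141 156 126  97  99 138 179 169 132 123 161 180 158  96 124 176
  195]
 [131 154 139 155 128  93 103 163 195 184 143 129 157 186 174 
[... 1735 characters left out ...]
 167 122 216 233 139 109 183 207 249 255 255
  255]
 [163 158 236 241 210 200 184  97 136 187 199 174  78 161 196 227 255 255
  255]
 [235 255 255 255 227 197 202 138 124 156 172 161 137 196 207 119 255 255
  255]
 [255 255 255 255 233 161 186 199 201 184 202 204 207 188 122  67 255 255
  255]
 [255 255 255 255 236  97  83 135 150 176 185 153 121  99  85  67 255 255
  255]
 [255 254 255 255 238  92  65  79  85  98 100  98  86  89  83  68 255 255
  255]
 [254 254 255 255 236  83  65  78  81  82  87  90  89  91  88  67 255 255
  255]
 [254 254 255 255 255 118  67  78  83  85  91  91  91  90  87  67 255 255
  255]
 [255 255 255 255 255 125  63  78  84  86  91  92  92  91  86  68 247 255
  255]]
```

The post is confirmed at (0.583,0.162). Gripping the sleeve and lifting it 75 mm above the pan.

{"method": "carry_out", "body": {"steps": [[[0.0005, 0, 0.03], 0, -0.28], [[0.0005, 0, 0.06], 0, -0.28], [[0.0005, 0, 0.08], 0, -0.28], [[0.0005, 0, 0.088], 0, -0.28], [[0.0005, 0, 0.088], 0, -0.28], [[0.0005, 0, 0.088], 0, 0.2], [[0.0005, 0, 0.088], 0, 0.6], [[0.0005, 0, 0.088], 0, 0.6], [[0.0005, 0, 0.088], 0, 0.6], [[0.0005, 0, 0.088], 0, 0.6]]}}

```text
time: 13.9
tool_pos: [0.5823, 0.162, 0.0256]
ee_rot: [3.141, -0.0, 1.609]
wrist_force: [0.3, -0.1, 1.9]
width: 0.0291
finger_force: 30.0
```

{"method": "carry_out", "body": {"steps": [[[0, 0, -0.02], 0, 0.6], [[0, 0, -0.04], 0, 0.6], [[0, 0, -0.06], 0, 0.6], [[0, 0, -0.09], 0, 0.6], [[0, 0, -0.13], 0, 0.6], [[0, 0, -0.15], 0, 0.6], [[0, 0, -0.15], 0, 0.6]]}}

```text
time: 14.78
tool_pos: [0.583, 0.162, 0.1772]
ee_rot: [3.137, -0.001, 1.609]
wrist_force: [0.4, -0.2, -0.5]
width: 0.029
finger_force: 30.0
```

Run:
```python
from h import *
from bench import robot
o=robot.get_obs(); print(o["tool_pos"])
for yaw in (YAW+np.pi/2,0+np.pi/2): print(tool(o,[.540,-.387,o["tool_pos"][2]],yaw))
```

```text
[0.58301149 0.16202496 0.17723098]
(array([-0.547 , -0.0638, -0.0006]), np.float64(-0.0))
(array([-0.547 , -0.0638, -0.0006]), np.float64(0.22))
```

{"method": "carry_out", "body": {"steps": [[[-0.05, -0.006, 0], 0, 0.6], [[-0.11, -0.013, 0], 0, 0.6], [[-0.17, -0.02, 0], 0, 0.6], [[-0.23, -0.027, 0], 0, 0.6], [[-0.29, -0.034, 0], 0, 0.6], [[-0.35, -0.041, 0], 0.1, 0.6], [[-0.41, -0.048, 0], 0.1, 0.6], [[-0.47, -0.055, 0], 0.2, 0.6], [[-0.52, -0.061, 0], 0.2, 0.6], [[-0.547, -0.064, 0], 0.2, 0.6]]}}

```text
time: 16.02
tool_pos: [0.537, -0.3894, 0.1718]
ee_rot: [-3.138, -0.003, 1.571]
wrist_force: [1.3, -0.0, 0.9]
width: 0.0288
finger_force: 30.0
```

{"method": "carry_out", "body": {"steps": [[[0, 0, 0], 0, 0.6], [[0, 0, 0], 0, 0.6]]}}

```text
time: 16.27
tool_pos: [0.5386, -0.3858, 0.1737]
ee_rot: [-3.14, -0.002, 1.575]
wrist_force: [0.1, 0.6, -0.3]
width: 0.0289
finger_force: 30.0
```

Run:
```python
from h import *
from bench import robot
np.set_printoptions(precision=4,suppress=True)
o=robot.get_obs(); print(o["tool_pos"],tool(o,[.540,-.387,-.016]))
s=robot.snapshot("side"); P=cloud(s); p=o["tool_pos"]
q=P[(abs(P[...,0]-p[0])<.014)&(abs(P[...,1]-p[1])<.025)&(P[...,2]>.1)&(P[...,2]<.3)]; print(np.sort(q[:,2])[:10])
```

```text
[ 0.5386 -0.3858  0.1737] (array([-0.0016,  0.0017,  0.1897]), None)
[0.197  0.197  0.197  0.198  0.1981 0.1981 0.1982 0.1983 0.1984 0.1986]
```

{"method": "carry_out", "body": {"steps": [[[0, 0, 0.05], 0, 0.6], [[0, 0, 0.1], 0, 0.6], [[0, 0, 0.14], 0, 0.6], [[0, 0, 0.165], 0, 0.6], [[0, 0, 0.18], 0, 0.6], [[0, 0, 0.187], 0, 0.6], [[0, 0, 0.189], 0, 0.6], [[0, 0, 0.19], 0, 0.6]]}}

```text
time: 17.32
tool_pos: [0.5395, -0.3877, -0.0136]
ee_rot: [3.14, 0.001, 1.574]
wrist_force: [0.0, -0.3, -1.2]
width: 0.0287
finger_force: 30.0
```

{"method": "carry_out", "body": {"steps": [[[0, 0, 0.001], 0, 0.6], [[0, 0, 0.002], 0, 0.6], [[0, 0, 0.002], 0, 0.6]]}}

```text
time: 17.7
tool_pos: [0.5387, -0.3872, -0.0168]
ee_rot: [3.141, -0.0, 1.574]
wrist_force: [0.6, -0.4, -0.3]
width: 0.0292
finger_force: 30.0
```

{"method": "carry_out", "body": {"steps": [[[0, 0, 0.001], 0, 0.6], [[0, 0, 0.001], 0, 0.3], [[0, 0, 0.001], 0, 0.1], [[0, 0, 0.001], 0, -0.1], [[0, 0, 0.001], 0, -0.1], [[0, 0, -0.03], 0, -0.1], [[0, 0, -0.08], 0, -0.1], [[0, 0, -0.14], 0, -0.3], [[0, 0, -0.2], 0, -0.5], [[0, 0, -0.2], 0, -0.8]]}}

```text
time: 18.95
tool_pos: [0.5414, -0.3893, 0.1917]
ee_rot: [3.13, 0.009, 1.574]
wrist_force: [-0.5, 0.5, 0.0]
width: 0.0771
finger_force: 0.0
```

```bash
cat >> h.py <<'E'
def rings(s):
    P=cloud(s); out=[]
    for p,c,st in blobs(P,.007,.016,(.3,.72,-.33,.05)):
        q=(p[:,:2]*1000).astype(np.float32)
        cc,r=cv2.minEnclosingCircle(q); m=cv2.minAreaRect(q); pi=c.astype(int)
        out.append((np.round(m[0],1),np.round(m[1],1),np.round(cc,1),round(r,1),st[4],np.median(p[:,2]).round(4),c.round(0)))
    return out
E
python3 - <<'E'
from h import *
from bench import robot
np.set_printoptions(precision=4,suppress=True)
o=robot.get_obs(); print(o["tool_pos"],o["ee_rot"])
for n in("top","side"):
    s=robot.snapshot(n); np.savez(n+"L.npz",**s); cv2.imwrite(f"pics/w_{n}.png",s["image"][:,:,::-1])
    for r in rings(s): print(n,r)
    P=cloud(s); q=P[(abs(P[...,0]-.54)<.06)&(abs(P[...,1]+.387)<.035)&(P[...,2]>.03)&(P[...,2]<.08)]
    if len(q): print("sleeve",q.mean(0),q.max(0),len(q))
print(tool(o,[.658,-.1225,o["tool_pos"][2]],YAW+np.pi/2))
E
```

```text
[ 0.5414 -0.3893  0.1917] [3.1305 0.0094 1.5739]
top (array([ 658.3, -121.7]), array([60.2, 63.2]), array([ 658.3, -121.4]), 32.1, np.int32(369), np.float64(0.0128), array([308., 187.]))
top (array([ 468.5, -104. ]), array([31.8, 31.7]), array([ 468.5, -103.9]), 16.8, np.int32(100), np.float64(0.0128), array([304., 257.]))
top (array([ 398.4, -110. ]), array([31.4, 31.2]), array([ 399.5, -109.8]), 17.4, np.int32(100), np.float64(0.0125), array([307., 284.]))
sleeve [ 0.5377 -0.3826  0.0494] [ 0.5533 -0.3683  0.0604] 122
side (array([ 658.2, -123. ]), array([63.4, 63.1]), array([ 657.1, -122.8]), 33.4, np.int32(412), np.float64(0.0125), array([328., 250.]))
side (array([370.7,  10.7]), array([15.4,  6.1]), array([371.3,   8.2]), 7.7, np.int32(18), np.float64(0.0123), array([192., 271.]))
side (array([346.1,  20.8]), array([ 3.5, 11.1]), array([346. ,  20.7]), 5.6, np.int32(18), np.float64(0.0123), array([179., 274.]))
side (array([ 468.6, -105.9]), array([32.9, 31.3]), array([ 468.3, -105.2]), 17.2, np.int32(145), np.float64(0.012), array([258., 283.]))
side (array([ 546.5, -188.7]), array([17.1, 39. ]), array([ 551.9, -183.8]), 19.6, np.int32(48), np.float64(0.0111), array([310., 289.]))
side (array([333.6, -51.6]), array([ 9.7, 19. ]), array([333.8, -51.5]), 10.1, np.int32(32), np.float64(0.0126), array([190., 297.]))
side (array([ 397.7, -112.3]), array([30.8, 33.1]), array([ 397.8, -112. ]), 17.0, np.int32(154), np.float64(0.0123), array([232., 300.]))
sleeve [ 0.536  -0.3882  0.0471] [ 0.5556 -0.3722  0.0573] 330
(array([ 0.2665,  0.1175, -0.0012]), np.float64(-0.2))
```

The sleeve stands in the tray (z up to 0.057 at (0.537,-0.386)). weight_64 is still at (0.658,-0.122).

{"method": "carry_out", "body": {"steps": [[[0.06, 0.026, 0], 0, -0.8], [[0.12, 0.053, 0], 0, -0.9], [[0.18, 0.08, 0], -0.1, -1], [[0.23, 0.102, 0], -0.2, -1], [[0.267, 0.1175, 0], -0.2, -1], [[0.267, 0.1175, 0], -0.2, -1], [[0.267, 0.1175, 0.05], -0.2, -1], [[0.267, 0.1175, 0.1], -0.2, -1], [[0.267, 0.1175, 0.15], -0.2, -1], [[0.267, 0.1175, 0.18], -0.2, -1]]}}

```text
time: 20.3
tool_pos: [0.6512, -0.1206, -0.0029]
ee_rot: [-3.133, -0.002, 1.607]
wrist_force: [0.2, -0.2, 0.8]
width: 0.0935
finger_force: 0.0
```

{"method": "carry_out", "body": {"steps": [[[0, 0, 0], 0, -1], [[0, 0, 0], 0, -1]]}}

```text
time: 20.55
tool_pos: [0.6556, -0.1208, 0.0038]
ee_rot: [3.141, 0.0, 1.608]
wrist_force: [-0.3, 0.1, -0.1]
width: 0.0942
finger_force: 0.0
```

Run:
```python
from h import *
from bench import robot
np.set_printoptions(precision=4,suppress=True)
o=robot.get_obs(); print(o["tool_pos"],o["ee_rot"],tool(o,[.658,-.1224,-.033],YAW+np.pi/2))
s=robot.snapshot("side"); P=cloud(s); p=o["tool_pos"]
for sg in(-1,1):
    q=P[(abs(P[...,0]-p[0]-sg*.053)<.012)&(abs(P[...,1]-p[1])<.02)&(P[...,2]>.025)&(P[...,2]<.13)]; print(np.sort(q[:,2])[:8])
```

```text
[ 0.6556 -0.1208  0.0038] [3.1409 0.0004 1.6078] (array([-0.0017,  0.0023,  0.0368]), np.float64(-0.01))
[0.0421 0.0427 0.0441 0.0461 0.0469 0.0476 0.0482 0.0484]
[0.0371 0.0372 0.0381 0.0393 0.0393 0.0394 0.0396 0.0403]
```

{"method": "carry_out", "body": {"steps": [[[-0.0015, 0.0025, 0.01], 0, -1], [[-0.0015, 0.0025, 0.02], 0, -1], [[-0.0015, 0.0025, 0.028], 0, -1], [[-0.0015, 0.0025, 0.032], 0, -1], [[-0.0015, 0.0025, 0.034], 0, -1], [[-0.0015, 0.0025, 0.034], 0, -1]]}}

```text
time: 21.35
tool_pos: [0.658, -0.1212, -0.0309]
ee_rot: [-3.142, -0.0, 1.609]
wrist_force: [-0.0, -0.1, -0.5]
width: 0.094
finger_force: 0.0
```

{"method": "carry_out", "body": {"steps": [[[0, 0, 0], 0, -0.6], [[0, 0, 0], 0, -0.4], [[0, 0, 0], 0, 0], [[0, 0, 0], 0, 0], [[0, 0, 0], 0, 0], [[0, 0, 0], 0, 0]]}}

```text
time: 22.1
tool_pos: [0.6582, -0.1212, -0.0307]
ee_rot: [3.141, 0.0, 1.609]
wrist_force: [0.4, 0.3, -0.1]
width: 0.0621
finger_force: 29.9
```

{"method": "carry_out", "body": {"steps": [[[0, 0, -0.01], 0, 0], [[0, 0, -0.03], 0, 0], [[0, 0, -0.07], 0, 0], [[0, 0, -0.12], 0, 0], [[0, 0, -0.17], 0, 0], [[0, 0, -0.18], 0, 0], [[0, 0, -0.18], 0, 0]]}}

```text
time: 22.98
tool_pos: [0.658, -0.1213, 0.1494]
ee_rot: [3.141, 0.0, 1.609]
wrist_force: [-0.2, 0.1, -2.5]
width: 0.0622
finger_force: 29.9
```

Run:
```python
from h import *
from bench import robot
np.set_printoptions(precision=4,suppress=True)
o=robot.get_obs(); print(o["tool_pos"],o["ee_rot"],o["width"],tool(o,bal(0,0,o["tool_pos"][2]),YAW+np.pi/2))
```

```text
[ 0.658  -0.1213  0.1494] [3.1408 0.0002 1.6087] 0.06215824628480554 (array([ 0.2859, -0.0642, -0.0001]), np.float64(-0.0))
```

{"method": "carry_out", "body": {"steps": [[[0.04, -0.009, 0], 0, 0], [[0.09, -0.02, 0], 0, 0], [[0.14, -0.031, 0], 0, 0], [[0.19, -0.043, 0], 0, 0], [[0.23, -0.052, 0], 0, 0], [[0.26, -0.058, 0], 0, 0], [[0.28, -0.063, 0], 0, 0], [[0.286, -0.064, 0], 0, 0], [[0.286, -0.064, 0], 0, 0], [[0.286, -0.064, 0], 0, 0]]}}

```text
time: 24.22
tool_pos: [0.5835, 0.161, 0.1489]
ee_rot: [-3.141, 0.001, 1.607]
wrist_force: [-0.5, 0.0, -2.2]
width: 0.0621
finger_force: 29.9
```

Run:
```python
from h import *
from bench import robot
np.set_printoptions(precision=4,suppress=True)
o=robot.get_obs(); p=o["tool_pos"]; print(p,o["ee_rot"],o["width"],tool(o,bal(0,0,p[2]),YAW+np.pi/2))
pic(robot,"r64",(("top",bal(0,0,.15)),("side",bal(0,0,.15))))
for n in("top","side"):
    s=dict(np.load(n+"L.npz")); P=cloud(s)
    d=np.hypot(P[...,0]-p[0],P[...,1]-p[1])
    m=(d<.036)&(P[...,2]>.165)&(P[...,2]<.21); q=P[m]
    print(n,len(q)); 
    if len(q)>10:
        top=q[abs(q[:,2]-np.percentile(q[:,2],70))<.004]; print(np.percentile(q[:,2],[1,10,50,90,99]),cv2.minEnclosingCircle((top[:,:2]*1000).astype(np.float32)),cv2.minAreaRect((q[:,:2]*1000).astype(np.float32)))
    # post tip again
    dd=np.hypot(P[...,0]-O[0],P[...,1]-O[1]); q=P[(dd<.012)&(P[...,2]>.06)&(P[...,2]<.112)]
    if len(q)>3: print("post",q.mean(0),q.max(0),len(q))
```

```text
[0.5835 0.161  0.1489] [-3.1415  0.0005  1.6073] 0.062130776902851965 (array([ 0.0011, -0.0005, -0.    ]), np.float64(-0.01))
top crop origin 121 139
side crop origin 160 88
top 292
[0.1846 0.1902 0.1926 0.1947 0.199 ] ((586.0520629882812, 155.57931518554688), 31.593366622924805) ((586.4202880859375, 149.22869873046875), (64.73603057861328, 40.66687774658203), 1.5326106548309326)
post [0.5814 0.1599 0.0653] [0.5868 0.1623 0.0702] 6
side 380
[0.1821 0.1857 0.1924 0.1946 0.2079] ((584.3173828125, 157.8423614501953), 34.40021896362305) ((586.1395874023438, 155.50588989257812), (63.224456787109375, 54.78712463378906), 53.11960983276367)
post [0.582  0.1598 0.0822] [0.5896 0.1662 0.1036] 68
```

View pics/r64.png

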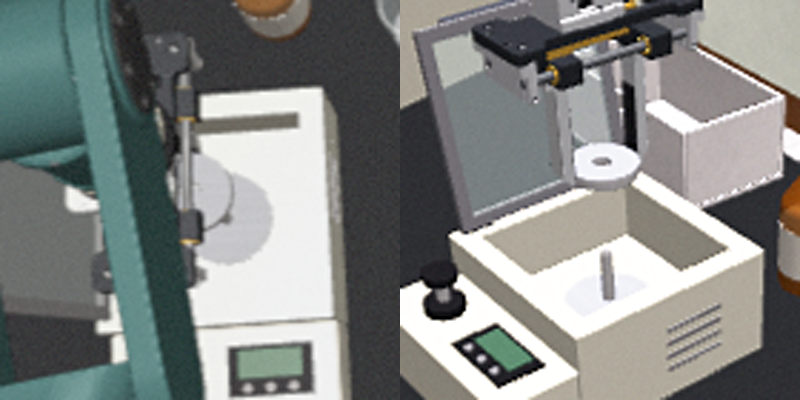

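The ring hangs level between the fingers, bore at side px about (230.4,144), and the bare post tip shows at (232,176). I'll compare the two within the side view.

Run:
```python
from h import *
np.set_printoptions(precision=4,suppress=True,linewidth=200)
s=dict(np.load("sideL.npz")); g=s["image"].mean(2)
print(g[138:150,220:242].astype(int)); print(g[170:186,224:241].astype(int))
P=cloud(s); print((P[138:150,220:242,2]*1000).round(0))
for u,v,h in((230.35,144,.193),(232.1,176.2,.102)): print(ray(s,u,v,h))
print(proj(s,bal(0,0,.102)),proj(s,bal(0,0,.193)))
```

```text
[[108 119 122 119 148 159 231 219 215 234 234 233 234 230 231 198 155 112  60  17   7   9]
 [138 122 116 186 223 243 247 246 244 246 245 245 246 246 247 248 249 252 237 104  16   7]
 [117 183 244 248 247 245 245 245 244 245 245 244 244 245 246 245 246 247 250 253 222  95]
 [140 245 247 246 244 245 244 244 245 246 246 246 246 245 245 245 244 245 247 248 251 252]
 [144 247 246 243 243 244 246 246 249 247 245 246 246 248 246 245 244 245 245 246 247 250]
 [118 245 246 244 243 245 246 239 196 174 164 159 154 220 248 246 245 244 245 245 245 247]
 [113 247 247 244 244 244 247 168 139 149 144 135 118 112 235 246 245 245 244 244 245 245]
 [144 248 247 245 244 245 246 231 174 134 133 124 179 176 243 246 245 245 245 245 245 246]
 [148 213 245 245 244 244 245 245 244 245 246 247 247 245 246 245 245 245 246 246 246 250]
 [152 201 245 246 245 245 245 245 245 246 245 245 246 245 246 245 244 244 246 247 250 242]
 [154 179 247 247 245 245 245 245 245 245 244 245 245 244 245 246 246 247 248 242 239 173]
 [155 154 244 250 248 247 247 247 246 246 246 246 246 246 247 248 250 244 238 178 160 142]]
[[166 1
[... 1872 characters left out ...]
8. 190. 192. 194. 193. 193. 192. 193. 192. 194.]
 [205. 194. 193. 191. 192. 190. 192. 193. 187. 184. 184. 182. 186. 193. 193. 191. 192. 193. 193. 192. 194. 192.]
 [202. 194. 192. 190. 192. 193. 192. 192. 192. 192. 194. 192. 193. 192. 194. 192. 192. 191. 192. 193. 192. 193.]
 [199. 193. 193. 193. 192. 193. 193. 192. 192. 193. 194. 193. 192. 193. 192. 193. 192. 193. 193. 193. 194. 193.]
 [196. 192. 192. 193. 193. 193. 193. 192. 194. 194. 191. 193. 194. 192. 193. 194. 192. 193. 191. 194. 192. 191.]
 [196. 193. 191. 193. 193. 191. 192. 192. 193. 193. 192. 194. 193. 193. 194. 192. 192. 192. 191. 191. 189. 188.]]
[0.584  0.1577 0.193 ]
[0.5818 0.1564 0.102 ]
[231.2909 175.0776] [229.0378 143.4285]
```

{"method": "carry_out", "body": {"steps": [[[0.0013, -0.0015, 0.02], 0, 0], [[0.0013, -0.0015, 0.04], 0, 0], [[0.0013, -0.0015, 0.055], 0, 0], [[0.0013, -0.0015, 0.065], 0, 0], [[0.0013, -0.0015, 0.07], 0, 0], [[0.0013, -0.0015, 0.07], 0, 0], [[0.0013, -0.0015, 0.07], 0, 0]]}}

```text
time: 25.2
tool_pos: [0.5822, 0.1635, 0.08]
ee_rot: [3.14, -0.0, 1.609]
wrist_force: [-0.4, -0.4, -2.4]
width: 0.0622
finger_force: 29.9
```

Run:
```python
from h import *
from bench import robot
np.set_printoptions(precision=4,suppress=True)
o=robot.get_obs(); p=o["tool_pos"]; print(p,o["wrist_force"])
s=robot.snapshot("side"); v0,v1,u0,u1=145,195,205,260
cv2.imwrite("pics/near64.png",cv2.resize(s["image"][v0:v1,u0:u1,::-1],None,fx=12,fy=12,interpolation=cv2.INTER_CUBIC))
```

```text
[0.5822 0.1635 0.08  ] [-0.4016 -0.3795 -2.3766]
```

View pics/near64.png

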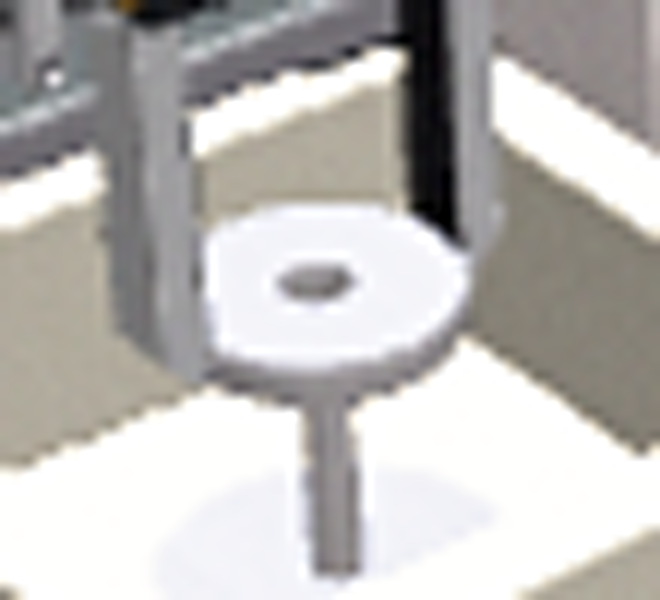

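The bore at crop (316,282) sits on the extension of the post axis (x≈319), an error of about 0.6 mm. Lowering gently.

{"method": "carry_out", "body": {"steps": [[[0, 0.0005, 0.004], 0, 0], [[0, 0.0005, 0.008], 0, 0], [[0, 0.0005, 0.012], 0, 0], [[0, 0.0005, 0.016], 0, 0], [[0, 0.0005, 0.02], 0, 0], [[0, 0.0005, 0.02], 0, 0]]}}

```text
time: 26.0
tool_pos: [0.5818, 0.1633, 0.0585]
ee_rot: [-3.141, 0.0, 1.609]
wrist_force: [0.4, -0.5, -1.9]
width: 0.062
finger_force: 29.9
```

{"method": "carry_out", "body": {"steps": [[[0, 0, 0.006], 0, 0], [[0, 0, 0.012], 0, 0], [[0, 0, 0.018], 0, 0], [[0, 0, 0.024], 0, 0], [[0, 0, 0.03], 0, 0], [[0, 0, 0.034], 0, 0], [[0, 0, 0.037], 0, 0], [[0, 0, 0.039], 0, 0], [[0, 0, 0.039], 0, 0]]}}

```text
time: 27.12
tool_pos: [0.5821, 0.1634, 0.0201]
ee_rot: [-3.142, -0.0, 1.609]
wrist_force: [0.5, -0.2, -2.7]
width: 0.062
finger_force: 29.9
```

{"method": "carry_out", "body": {"steps": [[[0, 0, 0.001], 0, 0], [[0, 0, 0.002], 0, 0], [[0, 0, 0.002], 0, 0]]}}

```text
time: 27.5
tool_pos: [0.5821, 0.1634, 0.0181]
ee_rot: [-3.142, -0.0, 1.609]
wrist_force: [1.1, -0.0, -2.4]
width: 0.0623
finger_force: 29.9
```

{"method": "carry_out", "body": {"steps": [[[0, 0, 0.001], 0, 0], [[0, 0, 0.001], 0, 0]]}}

```text
time: 27.75
tool_pos: [0.5823, 0.1634, 0.0173]
ee_rot: [3.141, -0.0, 1.609]
wrist_force: [-0.7, -0.5, -1.5]
width: 0.0624
finger_force: 29.9
```

{"method": "carry_out", "body": {"steps": [[[0, 0, 0.0007], 0, 0], [[0, 0, 0.0007], 0, 0]]}}

```text
time: 28.0
tool_pos: [0.5822, 0.1634, 0.0172]
ee_rot: [3.141, -0.0, 1.609]
wrist_force: [-1.6, 0.2, 2.7]
width: 0.062
finger_force: 29.9
```

{"method": "carry_out", "body": {"steps": [[[0, 0, 0.0007], 0, 0], [[0, 0, 0.0007], 0, 0]]}}

```text
time: 28.25
tool_pos: [0.5823, 0.1635, 0.0172]
ee_rot: [3.141, -0.0, 1.609]
wrist_force: [-3.1, -0.4, 5.7]
width: 0.0624
finger_force: 29.9
```

weight_64 is seated: contact at reported z 0.0172, force rising. Releasing and going up.

{"method": "carry_out", "body": {"steps": [[[0, 0, 0], 0, -0.4], [[0, 0, 0], 0, -0.55], [[0, 0, 0], 0, -0.7], [[0, 0, 0], 0, -0.7], [[0, 0, -0.03], 0, -0.7], [[0, 0, -0.08], 0, -0.7], [[0, 0, -0.13], 0, -0.7], [[0, 0, -0.13], 0, -0.7]]}}

```text
time: 29.25
tool_pos: [0.5854, 0.1641, 0.152]
ee_rot: [3.13, -0.002, 1.609]
wrist_force: [0.1, 0.3, 0.5]
width: 0.08
finger_force: 0.0
```

Run:
```python
from h import *
from bench import robot
np.set_printoptions(precision=4,suppress=True)
o=robot.get_obs(); p=o["tool_pos"]; print(p,o["ee_rot"])
s=robot.snapshot("side"); P=cloud(s)
d=np.hypot(P[...,0]-O[0],P[...,1]-O[1]); q=P[(d<.034)&(P[...,2]>.053)&(P[...,2]<.068)&(d>.01)]
print(len(q),np.percentile(q[:,2],[5,50,95]),cv2.minEnclosingCircle((q[:,:2]*1000).astype(np.float32)))
A=np.c_[q[:,:2]-q[:,:2].mean(0),np.ones(len(q))]; print("plane",np.linalg.lstsq(A,q[:,2],rcond=None)[0])
for n in("top","side"):
    s=robot.snapshot(n)
    for r in rings(s): print(n,r)
print(tool(o,[.4685,-.105,p[2]],YAW+np.pi/2))
```

```text
[0.5854 0.1641 0.152 ] [ 3.1301 -0.0018  1.6089]
208 [0.058  0.0609 0.0631] ((581.7722778320312, 162.9360809326172), 32.414180755615234)
plane [0.0285 0.0033 0.0607]
top (array([ 468.5, -104. ]), array([31.9, 31.6]), array([ 468.4, -103.9]), 16.8, np.int32(96), np.float64(0.0119), array([304., 257.]))
top (array([ 398.1, -109.3]), array([31.4, 31. ]), array([ 398.5, -109.6]), 16.5, np.int32(98), np.float64(0.0127), array([307., 284.]))
top (array([357.3, -10.2]), array([35.2,  2.8]), array([357.1, -10.2]), 17.6, np.int32(17), np.float64(0.0135), array([269., 301.]))
side (array([367.6,   6. ]), array([26.1,  8.9]), array([369.8,   3.2]), 13.1, np.int32(22), np.float64(0.0129), array([191., 272.]))
side (array([345.8,  21.3]), array([ 3.9, 11.3]), array([345.6,  20.6]), 5.6, np.int32(17), np.float64(0.0115), array([178., 274.]))
side (array([ 468.4, -105.9]), array([33.2, 32. ]), array([ 468.4, -105.8]), 17.2, np.int32(145), np.float64(0.0123), array([258., 283.]))
side (array([ 545.2, -188.5]), array([17.6, 39.5]), array([ 552.3, -183.3]), 19.8, np.int32(54), np.float64(0.0116), array([310., 289.]))
side (array([339.5, -38. ]), array([40.8, 18.7]), array([340.4, -38.5]), 21.4, np.int32(39), np.float64(0.013), array([190., 295.]))
side (array([ 398.1, -112. ]), array([32.8, 32.2]), array([ 398.5, -111.9]), 16.9, np.int32(153), np.float64(0.0122), array([232., 300.]))
(array([-0.2644, -0.127 , -0.0019]), np.float64(0.0))
```

weight_64 is flat, with its top at 0.0607 and centre on the post. Going for weight_34, which hasn't moved.

{"method": "carry_out", "body": {"steps": [[[-0.055, -0.026, 0], 0, -0.5], [[-0.11, -0.053, 0], 0, -0.2], [[-0.165, -0.079, 0], 0, -0.2], [[-0.215, -0.103, 0], 0, -0.2], [[-0.25, -0.12, 0], 0, -0.2], [[-0.2645, -0.127, 0], 0, -0.2], [[-0.2645, -0.127, 0.04], 0, -0.2], [[-0.2645, -0.127, 0.09], 0, -0.2], [[-0.2645, -0.127, 0.13], 0, -0.2], [[-0.2645, -0.127, 0.13], 0, -0.2]]}}

```text
time: 30.65
tool_pos: [0.4615, -0.1035, 0.0111]
ee_rot: [-3.132, -0.005, 1.61]
wrist_force: [-0.4, 0.2, 0.4]
width: 0.0566
finger_force: 0.0
```

Run:
```python
from h import *
from bench import robot
o=robot.get_obs(); print(o["tool_pos"],o["width"],tool(o,[.4685,-.105,-.031],YAW+np.pi/2))
for r in rings(robot.snapshot("side")): print(r[0],r[1])
```

```text
[ 0.46146707 -0.1034845   0.0111032 ] 0.05657781845011486 (array([-0.002 ,  0.0074,  0.042 ]), np.float64(0.01))
[363.9   0.5] [37.8 10.1]
[346.9  20.9] [ 5.  13.2]
[ 467.9 -106.3] [33.5 31.7]
[ 546.7 -188.3] [16.4 39. ]
[334.6 -52.2] [13.4 18.6]
[ 398.6 -111.6] [34.1 31.8]
```

{"method": "carry_out", "body": {"steps": [[[0, 0, 0], 0, -0.2], [[0, 0, 0], 0, -0.2]]}}

```text
time: 30.95
tool_pos: [0.467, -0.1061, 0.0179]
ee_rot: [3.138, 0.001, 1.609]
wrist_force: [-0.1, -0.5, 0.9]
width: 0.0565
finger_force: 0.0
```

Run:
```python
from h import *
from bench import robot
o=robot.get_obs(); print(o["tool_pos"],o["width"],tool(o,[.4685,-.105,-.031],YAW+np.pi/2))
```

```text
[ 0.46700816 -0.10610558  0.01786778] 0.05651473341136641 (array([0.0011, 0.0013, 0.0489]), np.float64(0.0))
```

{"method": "carry_out", "body": {"steps": [[[0.001, 0.001, 0.02], 0, -0.2], [[0.001, 0.001, 0.035], 0, -0.2], [[0.001, 0.001, 0.044], 0, -0.2], [[0.001, 0.001, 0.048], 0, -0.2], [[0.001, 0.001, 0.048], 0, -0.2]]}}

```text
time: 31.58
tool_pos: [0.4664, -0.1048, -0.0321]
ee_rot: [3.141, 0.0, 1.609]
wrist_force: [-0.3, 0.9, 0.2]
width: 0.0564
finger_force: 0.0
```

{"method": "carry_out", "body": {"steps": [[[0, 0, 0], 0, 0.1], [[0, 0, 0], 0, 0.25], [[0, 0, 0], 0, 0.6], [[0, 0, 0], 0, 0.6], [[0, 0, 0], 0, 0.6]]}}

```text
time: 32.2
tool_pos: [0.4666, -0.1048, -0.0319]
ee_rot: [3.141, 0.0, 1.609]
wrist_force: [-0.0, 0.6, 2.0]
width: 0.0322
finger_force: 30.0
```

{"method": "carry_out", "body": {"steps": [[[0, 0, -0.01], 0, 0.6], [[0, 0, -0.03], 0, 0.6], [[0, 0, -0.07], 0, 0.6], [[0, 0, -0.12], 0, 0.6], [[0, 0, -0.17], 0, 0.6], [[0, 0, -0.18], 0, 0.6], [[0, 0, -0.18], 0, 0.6]]}}

```text
time: 33.08
tool_pos: [0.4662, -0.1047, 0.1477]
ee_rot: [3.141, 0.0, 1.609]
wrist_force: [-0.2, 0.1, -0.4]
width: 0.0322
finger_force: 30.0
```

Run:
```python
from h import *
from bench import robot
np.set_printoptions(precision=4,suppress=True)
o=robot.get_obs(); p=o["tool_pos"];print(p,tool(o,[.582,.1628,p[2]],YAW+np.pi/2))
```

```text
[ 0.4662 -0.1047  0.1477] (array([0.2629, 0.1259, 0.    ]), np.float64(-0.0))
```

{"method": "carry_out", "body": {"steps": [[[0.05, 0.024, 0], 0, 0.6], [[0.1, 0.048, 0], 0, 0.6], [[0.15, 0.072, 0], 0, 0.6], [[0.2, 0.096, 0], 0, 0.6], [[0.235, 0.113, 0], 0, 0.6], [[0.255, 0.122, 0], 0, 0.6], [[0.2625, 0.126, 0], 0, 0.6], [[0.2625, 0.126, 0.03], 0, 0.6], [[0.2625, 0.126, 0.065], 0, 0.6], [[0.2625, 0.126, 0.065], 0, 0.6]]}}

```text
time: 34.33
tool_pos: [0.5791, 0.1605, 0.0788]
ee_rot: [-3.133, 0.002, 1.607]
wrist_force: [0.1, -0.7, -0.4]
width: 0.0319
finger_force: 30.0
```

{"method": "carry_out", "body": {"steps": [[[0, 0, 0], 0, 0.6], [[0, 0, 0], 0, 0.6], [[0, 0, 0], 0, 0.6]]}}

```text
time: 34.7
tool_pos: [0.5831, 0.1624, 0.0845]
ee_rot: [3.139, -0.0, 1.609]
wrist_force: [-0.0, 0.2, -0.6]
width: 0.0324
finger_force: 30.0
```

Run:
```python
from h import *
from bench import robot
np.set_printoptions(precision=4,suppress=True)
o=robot.get_obs(); p=o["tool_pos"]; print(p,tool(o,[.582,.1625,.08]))
s=robot.snapshot("side"); P=cloud(s); v0,v1,u0,u1=145,195,205,260
cv2.imwrite("pics/near34.png",cv2.resize(s["image"][v0:v1,u0:u1,::-1],None,fx=12,fy=12,interpolation=cv2.INTER_CUBIC))
d=np.hypot(P[...,0]-O[0],P[...,1]-O[1]); q=P[(d<.013)&(P[...,2]>.115)&(P[...,2]<.15)];print(np.median(q,0),len(q))
```

```text
[0.5831 0.1624 0.0845] (array([ 0.0001, -0.0011,  0.0045]), None)
[0.5878 0.1669 0.128 ] 39
```

View pics/near34.png

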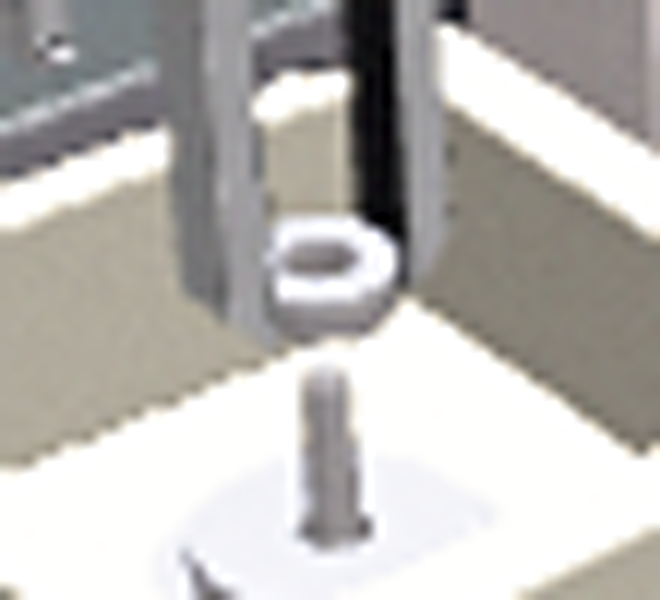

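Bore at crop (318,257), post axis extrapolates to x≈318.6, so they line up. Lowering.

{"method": "carry_out", "body": {"steps": [[[0, -0.0005, 0.006], 0, 0.6], [[0, -0.0005, 0.011], 0, 0.6], [[0, -0.0005, 0.015], 0, 0.6], [[0, -0.0005, 0.019], 0, 0.6], [[0, -0.0005, 0.023], 0, 0.6], [[0, -0.0005, 0.027], 0, 0.6], [[0, -0.0005, 0.027], 0, 0.6]]}}

```text
time: 35.62
tool_pos: [0.5817, 0.1625, 0.0553]
ee_rot: [-3.141, -0.0, 1.609]
wrist_force: [0.2, 1.1, -1.3]
width: 0.0319
finger_force: 30.0
```

{"method": "carry_out", "body": {"steps": [[[0, 0, 0.005], 0, 0.6], [[0, 0, 0.01], 0, 0.6], [[0, 0, 0.015], 0, 0.6], [[0, 0, 0.019], 0, 0.6], [[0, 0, 0.022], 0, 0.6], [[0, 0, 0.0245], 0, 0.6], [[0, 0, 0.0245], 0, 0.6]]}}

```text
time: 36.5
tool_pos: [0.5817, 0.1625, 0.031]
ee_rot: [3.142, -0.0, 1.609]
wrist_force: [1.3, 1.1, -1.6]
width: 0.0319
finger_force: 30.0
```

{"method": "carry_out", "body": {"steps": [[[0, 0, 0.001], 0, 0.6], [[0, 0, 0.0015], 0, 0.6], [[0, 0, 0.0015], 0, 0.6]]}}

```text
time: 36.88
tool_pos: [0.5818, 0.1624, 0.0299]
ee_rot: [3.141, -0.0, 1.609]
wrist_force: [1.4, 1.1, 0.3]
width: 0.0322
finger_force: 30.0
```

{"method": "carry_out", "body": {"steps": [[[0, 0, 0.0007], 0, 0.6], [[0, 0, 0.0007], 0, 0.6]]}}

```text
time: 37.12
tool_pos: [0.5818, 0.1624, 0.0291]
ee_rot: [3.141, -0.0, 1.609]
wrist_force: [1.7, 0.7, 0.3]
width: 0.032
finger_force: 30.0
```

{"method": "carry_out", "body": {"steps": [[[0, 0, 0.0007], 0, 0.6], [[0, 0, 0.0007], 0, 0.6]]}}

```text
time: 37.38
tool_pos: [0.5818, 0.1624, 0.0284]
ee_rot: [3.141, -0.0, 1.609]
wrist_force: [1.3, 0.9, 0.0]
width: 0.0321
finger_force: 30.0
```

{"method": "carry_out", "body": {"steps": [[[0, 0, 0.0007], 0, 0.6], [[0, 0, 0.0007], 0, 0.6]]}}

```text
time: 37.62
tool_pos: [0.5818, 0.1624, 0.0281]
ee_rot: [3.141, -0.0, 1.609]
wrist_force: [1.0, 0.6, 2.0]
width: 0.032
finger_force: 30.0
```

Seated, contact at the predicted height. Releasing, rising, and measuring the rings and the open flap's bar.

{"method": "carry_out", "body": {"steps": [[[0, 0, 0], 0, 0.25], [[0, 0, 0], 0, 0], [[0, 0, 0], 0, -0.15], [[0, 0, 0], 0, -0.15], [[0, 0, -0.03], 0, -0.15], [[0, 0, -0.08], 0, -0.15], [[0, 0, -0.14], 0, -0.1], [[0, 0, -0.2], 0, 0], [[0, 0, -0.26], 0, 0.2], [[0, 0, -0.28], 0, 0.36]]}}

```text
time: 38.88
tool_pos: [0.5828, 0.1626, 0.3135]
ee_rot: [3.133, -0.001, 1.609]
wrist_force: [0.6, 0.3, -0.7]
width: 0.0321
finger_force: 0.0
```

Run:
```python
from h import *
from bench import robot
np.set_printoptions(precision=4,suppress=True)
o=robot.get_obs(); p=o["tool_pos"]; print(p,o["ee_rot"])
pic(robot,"stack",(("top",bal(0,.1,.2)),("side",bal(0,.06,.15))))
c,sn=np.cos(YAW),np.sin(YAW)
for n in("top","side"):
    s=dict(np.load(n+"L.npz")); P=cloud(s); D=P-O
    B=np.stack([c*D[...,0]+sn*D[...,1],-sn*D[...,0]+c*D[...,1],P[...,2]],-1)
    r=np.hypot(B[...,0],B[...,1])
    for lo,hi,zl,zh in((0,.016,.064,.08),(.019,.034,.05,.07)):
        q=B[(r>lo)&(r<hi)&(B[...,2]>zl)&(B[...,2]<zh)]
        if len(q)>10: print(n,"ring",len(q),np.percentile(q[:,2],[5,50,95]),q.mean(0))
    m=(abs(B[...,0])<.06)&(B[...,1]>.09)&(B[...,1]<.26)&(B[...,2]>.2)&(B[...,2]<.32)
    q=B[m]; print(n,len(q),"z99",np.percentile(q[:,2],[50,99]) if len(q) else 0)
    b=q[(q[:,1]>.135)]; print("bar cand",len(b),np.median(b,0) if len(b) else 0,np.percentile(b,[2,98],axis=0) if len(b) else 0)
```

```text
[0.5828 0.1626 0.3135] [ 3.1326 -0.0013  1.6088]
top crop origin 71 138
side crop origin 146 79
top ring 88 [0.0697 0.073  0.0758] [-0.001  -0.0016  0.0727]
top ring 332 [0.0524 0.0609 0.064 ] [-0.0021 -0.0013  0.0603]
top 315 z99 [0.2782 0.2922]
bar cand 259 [-0.0118  0.1592  0.2777] [[-0.049   0.1384  0.274 ]
 [ 0.0392  0.1651  0.2822]]
side ring 72 [0.0665 0.0726 0.0779] [-0.0027 -0.0027  0.0723]
side ring 130 [0.0549 0.0608 0.063 ] [-0.0091 -0.0026  0.0603]
side 1663 z99 [0.2495 0.2905]
bar cand 60 [-0.0036  0.159   0.2776] [[-0.0462  0.1512  0.2751]
 [ 0.0449  0.1639  0.2795]]
```

View pics/stack.png

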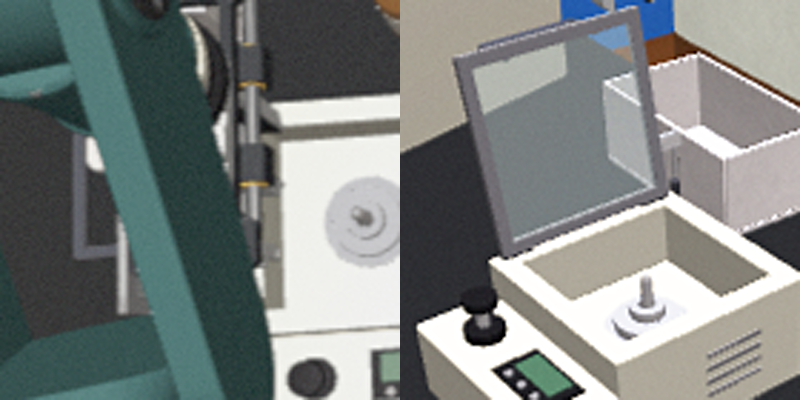

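Both rings lie flat around the post (tops at 0.061 and 0.073). The flap stands fully open with the bar at balance y 0.159, top z 0.278, matching 1.75 rad. Moving over the bar.

{"method": "carry_out", "body": {"steps": [[[0, 0, 0], -1, 0.36], [[0.03, 0, 0], -2, 0.36], [[0.07, 0, 0], -3, 0.36], [[0.11, 0, 0], -4, 0.36], [[0.15, 0, 0], -5, 0.36], [[0.161, 0, 0], -6, 0.36], [[0.161, 0, 0], -7, 0.36], [[0.161, 0, 0], -8, 0.36], [[0.161, 0, 0], -9, 0.36], [[0.161, 0, 0], -9, 0.36]]}}

```text
time: 40.22
tool_pos: [0.5752, 0.3231, 0.3053]
ee_rot: [-3.14, -0.003, -3.106]
wrist_force: [0.4, 0.1, 0.3]
width: 0.0297
finger_force: 0.0
```

{"method": "carry_out", "body": {"steps": [[[0, 0, 0], 0, 0.36], [[0, 0, 0], 0, 0.36]]}}

```text
time: 40.48
tool_pos: [0.5755, 0.3232, 0.3072]
ee_rot: [-3.141, -0.001, -3.105]
wrist_force: [0.5, 0.2, -0.4]
width: 0.0303
finger_force: 0.0
```

Run:
```python
from h import *
from bench import robot
np.set_printoptions(precision=4,suppress=True)
o=robot.get_obs(); print(o["tool_pos"],o["width"],tool(o,bal(0,.161,.220),YAW+np.pi))
f=lambda t:np.array([-170*np.cos(t)+40*np.sin(t),170*np.sin(t)+40*np.cos(t)])/1000
for a,h,n in((1.75,.06,10),(1.15,.05,10),(.65,.04,10),(.25,.025,10)):
    print([[[0,round(float(d[0]),4),round(float(-d[1]),4)],0,1] for d in [f(a-h*k)-f(a) for k in range(1,n+1)]])
```

```text
[0.5755 0.3232 0.3072] 0.030317383741552087 (array([-0.0014, -0.0003,  0.0872]), np.float64(-0.01))
[[[0, -0.0097, -0.0039], 0, 1], [[0, -0.0197, -0.0072], 0, 1], [[0, -0.0298, -0.0099], 0, 1], [[0, -0.0401, -0.012], 0, 1], [[0, -0.0504, -0.0134], 0, 1], [[0, -0.0609, -0.0143], 0, 1], [[0, -0.0714, -0.0145], 0, 1], [[0, -0.0818, -0.0141], 0, 1], [[0, -0.0922, -0.013], 0, 1], [[0, -0.1026, -0.0114], 0, 1]]
[[[0, -0.0085, 0.0019], 0, 1], [[0, -0.017, 0.0041], 0, 1], [[0, -0.0253, 0.0068], 0, 1], [[0, -0.0334, 0.01], 0, 1], [[0, -0.0414, 0.0135], 0, 1], [[0, -0.0492, 0.0174], 0, 1], [[0, -0.0568, 0.0217], 0, 1], [[0, -0.0642, 0.0264], 0, 1], [[0, -0.0713, 0.0314], 0, 1], [[0, -0.0782, 0.0368], 0, 1]]
[[[0, -0.0053, 0.0046], 0, 1], [[0, -0.0104, 0.0093], 0, 1], [[0, -0.0153, 0.0143], 0, 1], [[0, -0.02, 0.0194], 0, 1], [[0, -0.0246, 0.0248], 0, 1], [[0, -0.0288, 0.0303], 0, 1], [[0, -0.0329, 0.036], 0, 1], [[0, -0.0367, 0.0418], 0, 1], [[0, -0.0403, 0.0478], 0, 1], [[0, -0.0437, 0.0539], 0, 1]]
[[[0, -0.002, 0.0039], 0, 1], [[0, -0.0038, 0.0078], 0, 1], [[0, -0.0056, 0.0118], 0, 1], [[0, -0.0073, 0.0159], 0, 1], [[0, -0.0089, 0.0199], 0, 1], [[0, -0.0103, 0.024], 0, 1], [[0, -0.0117, 0.0282], 0, 1], [[0, -0.013, 0.0324], 0, 1], [[0, -0.0141, 0.0366], 0, 1], [[0, -0.0152, 0.0408], 0, 1]]
```

{"method": "carry_out", "body": {"steps": [[[-0.0015, -0.0005, 0.02], 0, 0.36], [[-0.0015, -0.0005, 0.04], 0, 0.36], [[-0.0015, -0.0005, 0.06], 0, 0.36], [[-0.0015, -0.0005, 0.075], 0, 0.36], [[-0.0015, -0.0005, 0.085], 0, 0.36], [[-0.0015, -0.0005, 0.087], 0, 0.36], [[-0.0015, -0.0005, 0.087], 0, 0.36]]}}

```text
time: 41.35
tool_pos: [0.5773, 0.3229, 0.2213]
ee_rot: [3.141, 0.001, -3.104]
wrist_force: [0.2, -0.0, -0.4]
width: 0.0301
finger_force: 0.0
```

{"method": "carry_out", "body": {"steps": [[[0, -0.001, 0], 0, 0.7], [[0, -0.001, 0], 0, 1], [[0, -0.001, 0], 0, 1], [[0, -0.001, 0], 0, 1]]}}

```text
time: 41.85
tool_pos: [0.5773, 0.3224, 0.2212]
ee_rot: [3.14, 0.001, -3.103]
wrist_force: [-0.2, 0.9, 1.2]
width: 0.0089
finger_force: 30.0
```

Bar gripped. Closing along the arc.

{"method": "carry_out", "body": {"steps": [[[0, -0.0095, -0.004], 0, 1], [[0, -0.0195, -0.007], 0, 1], [[0, -0.03, -0.01], 0, 1], [[0, -0.04, -0.012], 0, 1], [[0, -0.0505, -0.0135], 0, 1], [[0, -0.061, -0.0145], 0, 1], [[0, -0.0715, -0.0145], 0, 1], [[0, -0.082, -0.014], 0, 1], [[0, -0.092, -0.013], 0, 1], [[0, -0.1025, -0.0115], 0, 1]]}}

```text
time: 43.1
tool_pos: [0.5812, 0.2185, 0.2316]
ee_rot: [-3.141, -0.0, -3.104]
wrist_force: [4.0, 1.8, 0.5]
width: 0.0088
finger_force: 30.0
```

{"method": "carry_out", "body": {"steps": [[[0, -0.0085, 0.002], 0, 1], [[0, -0.017, 0.004], 0, 1], [[0, -0.0255, 0.007], 0, 1], [[0, -0.0335, 0.01], 0, 1], [[0, -0.0415, 0.0135], 0, 1], [[0, -0.049, 0.0175], 0, 1], [[0, -0.057, 0.0215], 0, 1], [[0, -0.064, 0.0265], 0, 1], [[0, -0.0715, 0.0315], 0, 1], [[0, -0.078, 0.037], 0, 1]]}}

```text
time: 44.35
tool_pos: [0.5833, 0.1408, 0.1945]
ee_rot: [-3.141, -0.002, -3.104]
wrist_force: [-1.0, -0.8, -0.8]
width: 0.0091
finger_force: 30.0
```

{"method": "carry_out", "body": {"steps": [[[0, -0.0055, 0.0045], 0, 1], [[0, -0.0105, 0.0095], 0, 1], [[0, -0.0155, 0.0145], 0, 1], [[0, -0.02, 0.0195], 0, 1], [[0, -0.0245, 0.025], 0, 1], [[0, -0.029, 0.0305], 0, 1], [[0, -0.033, 0.036], 0, 1], [[0, -0.0365, 0.042], 0, 1], [[0, -0.0405, 0.048], 0, 1], [[0, -0.0435, 0.054], 0, 1]]}}

```text
time: 45.6
tool_pos: [0.5853, 0.0977, 0.1405]
ee_rot: [-3.142, -0.001, -3.104]
wrist_force: [-4.3, -0.4, -0.5]
width: 0.0088
finger_force: 30.0
```

{"method": "carry_out", "body": {"steps": [[[0, -0.002, 0.004], 0, 1], [[0, -0.004, 0.008], 0, 1], [[0, -0.0055, 0.012], 0, 1], [[0, -0.0075, 0.016], 0, 1], [[0, -0.009, 0.02], 0, 1], [[0, -0.0105, 0.024], 0, 1], [[0, -0.0115, 0.028], 0, 1], [[0, -0.013, 0.032], 0, 1], [[0, -0.014, 0.035], 0, 1], [[0, -0.0145, 0.0375], 0, 1]]}}

```text
time: 46.85
tool_pos: [0.5862, 0.0836, 0.1034]
ee_rot: [3.141, 0.0, -3.103]
wrist_force: [-4.7, 0.9, -1.8]
width: 0.009
finger_force: 30.0
```

{"method": "carry_out", "body": {"steps": [[[0, -0.0005, 0.001], 0, 1], [[0, -0.0005, 0.002], 0, 1], [[0, -0.0005, 0.003], 0, 1], [[0, -0.0005, 0.003], 0, 1]]}}

```text
time: 47.35
tool_pos: [0.5863, 0.083, 0.1014]
ee_rot: [3.142, 0.001, -3.104]
wrist_force: [-5.4, 0.2, -0.1]
width: 0.0088
finger_force: 30.0
```

{"method": "carry_out", "body": {"steps": [[[0, 0, 0.001], 0, 1], [[0, 0, 0.001], 0, 1]]}}

```text
time: 47.6
tool_pos: [0.5863, 0.0831, 0.1013]
ee_rot: [3.142, 0.001, -3.104]
wrist_force: [-6.4, 0.4, 3.3]
width: 0.0088
finger_force: 30.0
```

{"method": "carry_out", "body": {"steps": [[[0, 0, 0.001], 0, 1], [[0, 0, 0.001], 0, 1]]}}

```text
time: 47.85
tool_pos: [0.5864, 0.0831, 0.1013]
ee_rot: [-3.142, 0.002, -3.103]
wrist_force: [-7.1, 0.3, 5.6]
width: 0.0092
finger_force: 30.0
```

Run:
```python
from h import *
from bench import robot
np.set_printoptions(precision=4,suppress=True)
print(robot.get_obs()["wrist_force"])
s=robot.snapshot("side"); P=cloud(s); D=P-O; c,sn=np.cos(YAW),np.sin(YAW)
B=np.stack([c*D[...,0]+sn*D[...,1],-sn*D[...,0]+c*D[...,1],P[...,2]],-1)
s0=dict(np.load("side0.npz")); P0=cloud(s0)
m=(abs(B[...,0])<.05)&(abs(B[...,1]+.085)<.03)&(B[...,2]>.145)&(B[...,2]<.17)&(abs(B[...,0])>.025); print("bar now",np.median(B[m],0),m.sum())
D=P0-O;B0=np.stack([c*D[...,0]+sn*D[...,1],-sn*D[...,0]+c*D[...,1],P0[...,2]],-1)
m=(abs(B0[...,0])<.05)&(abs(B0[...,1]+.085)<.03)&(B0[...,2]>.145)&(B0[...,2]<.17)&(abs(B0[...,0])>.025); print("bar start",np.median(B0[m],0),m.sum())
```

```text
[-7.1448  0.305   5.625 ]
bar now [-0.0279 -0.0823  0.1551] 84
bar start [-0.0268 -0.0818  0.1548] 87
```

Flap shut: force rising at the same height, bar back at its start position. Releasing and going to the plunger.

{"method": "carry_out", "body": {"steps": [[[0, 0, 0], 0, 0.7], [[0, 0, 0], 0, 0.4], [[0, 0, 0], 0, 0.1], [[0, 0, 0], 0, 0.1], [[0, 0, -0.02], 0, 0.1], [[0, 0, -0.05], 0, 0.1], [[0, 0, -0.08], 0, 0.1], [[0, 0, -0.08], 0, 0.1]]}}

```text
time: 48.9
tool_pos: [0.5881, 0.0831, 0.1817]
ee_rot: [3.142, 0.007, -3.104]
wrist_force: [0.1, 0.2, -0.7]
width: 0.0421
finger_force: 0.0
```

Run:
```python
from h import *
from bench import robot
o=robot.get_obs(); p=o["tool_pos"]; print(p,o["width"],tool(o,[.442,.2013,p[2]],YAW+np.pi))
```

```text
[0.58805855 0.08306968 0.18173789] 0.04205210341504489 (array([ 0.1415,  0.1237, -0.0009]), np.float64(-0.0))
```

{"method": "carry_out", "body": {"steps": [[[0.04, 0.035, 0], 0, 0.5], [[0.08, 0.07, 0], 0, 1], [[0.12, 0.105, 0], 0, 1], [[0.1415, 0.1235, 0], 0, 1], [[0.1415, 0.1235, 0], 0, 1], [[0.1415, 0.1235, 0.04], 0, 1], [[0.1415, 0.1235, 0.08], 0, 1], [[0.1415, 0.1235, 0.08], 0, 1], [[0.1415, 0.1235, 0.08], 0, 1]]}}

```text
time: 50.02
tool_pos: [0.4412, 0.2007, 0.0995]
ee_rot: [3.141, 0.001, -3.104]
wrist_force: [-0.1, -0.5, -0.4]
width: 0.0005
finger_force: 0.0
```

Run:
```python
from h import *
from bench import robot
o=robot.get_obs(); p=o["tool_pos"]; print(p,o["width"],tool(o,[.442,.2013,.080],YAW+np.pi))
s=robot.snapshot("side"); P=cloud(s)
q=P[(abs(P[...,0]-.442)<.02)&(abs(P[...,1]-.2)<.03)]; h=np.histogram(q[:,2],bins=np.arange(.07,.2,.005)); print(list(zip(h[1].round(3),h[0])))
```

```text
[0.44118918 0.20071236 0.09945435] 0.00045352907086999644 (array([-0.0008,  0.0006,  0.0195]), np.float64(-0.01))
[(np.float64(0.07), np.int64(18)), (np.float64(0.075), np.int64(94)), (np.float64(0.08), np.int64(27)), (np.float64(0.085), np.int64(93)), (np.float64(0.09), np.int64(9)), (np.float64(0.095), np.int64(8)), (np.float64(0.1), np.int64(2)), (np.float64(0.105), np.int64(10)), (np.float64(0.11), np.int64(25)), (np.float64(0.115), np.int64(77)), (np.float64(0.12), np.int64(0)), (np.float64(0.125), np.int64(0)), (np.float64(0.13), np.int64(2)), (np.float64(0.135), np.int64(8)), (np.float64(0.14), np.int64(16)), (np.float64(0.145), np.int64(19)), (np.float64(0.15), np.int64(25)), (np.float64(0.155), np.int64(19)), (np.float64(0.16), np.int64(20)), (np.float64(0.165), np.int64(25)), (np.float64(0.17), np.int64(23)), (np.float64(0.175), np.int64(19)), (np.float64(0.18), np.int64(25)), (np.float64(0.185), np.int64(17)), (np.float64(0.19), np.int64(11))]
```

{"method": "carry_out", "body": {"steps": [[[-0.0005, 0.0005, 0.01], 0, 1], [[-0.0005, 0.0005, 0.016], 0, 1], [[-0.0005, 0.0005, 0.019], 0, 1], [[-0.0005, 0.0005, 0.022], 0, 1], [[-0.0005, 0.0005, 0.025], 0, 1], [[-0.0005, 0.0005, 0.027], 0, 1], [[-0.0005, 0.0005, 0.029], 0, 1], [[-0.0005, 0.0005, 0.031], 0, 1], [[-0.0005, 0.0005, 0.032], 0, 1], [[-0.0005, 0.0005, 0.032], 0, 1]]}}

```text
time: 51.32
tool_pos: [0.4411, 0.2017, 0.069]
ee_rot: [3.141, 0.002, -3.104]
wrist_force: [-2.8, -1.0, 10.8]
width: 0.0007
finger_force: 5.7
```

{"method": "carry_out", "body": {"steps": [[[0, 0, 0.001], 0, 1], [[0, 0, 0.002], 0, 1], [[0, 0, 0.002], 0, 1]]}}

```text
time: 51.7
tool_pos: [0.4413, 0.2017, 0.0689]
ee_rot: [3.141, 0.003, -3.103]
wrist_force: [-5.9, -3.1, 18.7]
width: 0.0009
finger_force: 9.4
```

At its stop: the force rises to 19 N with no further travel. Letting it back up and retreating.

{"method": "carry_out", "body": {"steps": [[[0, 0, -0.004], 0, 1], [[0, 0, -0.009], 0, 1], [[0, 0, -0.014], 0, 1], [[0, 0, -0.02], 0, 1], [[0, 0, -0.05], 0, 1], [[0, 0, -0.1], 0, 1], [[0.06, 0, -0.13], 0, 1], [[0.1, 0, -0.13], 0, 1], [[0.1, 0, -0.13], 0, 1], [[0.1, 0, -0.13], 0, 1]]}}

```text
time: 52.95
tool_pos: [0.3407, 0.1977, 0.1939]
ee_rot: [-3.141, -0.001, -3.103]
wrist_force: [-0.0, 0.7, -0.8]
width: 0.0005
finger_force: 0.0
```

Run:
```python
from h import *
from bench import robot
o=robot.get_obs(); print(o["tool_pos"],o["wrist_force"])
s=robot.snapshot("side"); cv2.imwrite("pics/final.png",s["image"][:,:,::-1]); P=cloud(s)
q=P[(abs(P[...,0]-.442)<.018)&(abs(P[...,1]-.2)<.02)&(P[...,2]<.13)]; print("plunger top",np.percentile(q[:,2],[90,98]))
```

```text
[0.34066144 0.19766892 0.19387294] [-0.00587383  0.67330699 -0.75866149]
plunger top [0.1167837  0.11791502]
```

View pics/final.png

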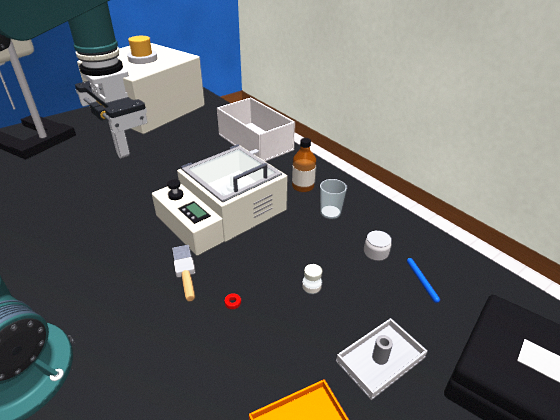

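The final view shows the flap shut (bar at px (250,177)) and the plunger up (175,183). The sleeve stands in the aluminium tray (383,350), no steel rings are left on the bench, and the jar, tin, beaker and bottle are where they started.

```bash
python3 -c "
from bench import robot
print(robot.close_job())"
```

```text
the job is handed in; nothing more can be done
None
```

The check balance is set up and handed in at about 53 s: the sleeve is in the tray, the two rings on the bench (weight_64, then weight_34) are flat on the post, the flap was eased shut, and the plunger was pressed to its stop and came back up.

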